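# Find the loaded flap-lid pots by weight and tip out their grinding balls

## Robot

A 7-joint arm with a two-finger parallel gripper is mounted at the origin on the work surface. World frame = base frame: x ahead of the robot, y to its left, z up, the work surface at z = 0. Lengths are in m, angles in rad, forces in N, time in s.
With the tool pointing down it reaches from about 0.425 to 0.925 m from the base axis. Payload 6.8 kg.
Tool frame: the origin (TCP) lies midway between the tips of the shut fingers; the grasp point (between the pads) lies 19 mm behind it; z points along the fingers, y is the line along which they close (so a half turn about z gives the same grasp; the last joint's range is limited). The gripper opens to 85 mm and grips with 20 to 120 N. Pads are 22 mm wide; open, the fingers measure 114 mm over their backs; the gripper's body (76 mm by 85 mm) begins 54 mm behind the grasp point. The pads swing forward as they close: fully open they stand 13 mm farther back than shut.
Start: joints at [-1.26, 0.477, 0.022, 1.555, -0.011, 1.109, -0.083], TCP at [0.274, 0.617, 0.206] pointing down, gripper open.
Joint ranges: [-2.96, 2.96], [-0.34, 2.1], [-1.41, 1.46], [0.24, 2.44], [-1.37, 4.51], [0.17, 1.92], [-2.96, 2.96]. Speed limits (rad/s): [2.39, 2.39, 3.14, 3.14, 3.14, 3.14, 3.14].

## Interface

Orientations are given as a unit quaternion [w, x, y, z].
In Python, from station import * gives the robot as it stands. The module is installed in compiled form; this text tells all that it offers.
- The arm moves only by the shell command python3 -m jog 'ROWS' [OPENING] [FORCE]. ROWS is JSON, a list of rows, each an object of numbers: "x", "y", "z": the shift along the tool's x, y, z in m; "ax", "ay", "az": the turn, a rotation vector about the tool's x, y, z in rad. In form: [{"x": .., "y": .., "z": .., "ax": .., "ay": .., "az": ..}, ...]. A call has 1 to 12 rows; each row is the pose to reach, as a shift and turn from the pose commanded when the call began, along the tool's axes at that moment; what a row does not reach only later rows make up. A row lasts 1/10 s, in which the tool goes at most 50 mm and 8.59 degrees, less where a joint would pass 70% of its speed; a pose out of reach is approached as far as the arm can. A call with a gripper value outside its range is refused whole. OPENING is the opening, from 0 (shut) to 1 (fully open), set as the call begins (- or left out, the last holds). The fingers move at their own pace and stop on an object; FORCE is the grip in N (left out, the last holds). Time passes only in rows, so rows that repeat a pose let the fingers close. It gives the time, the measured TCP pose, the force, the opening and the grip force at its end, in the units of the state.
- get_obs(): the state, without advancing time (a new reading comes with each control period).
- read_camera(name): name is "side" or "top" or "wrist"; returns the picture (480x640x3 uint8, red, green, blue); there is no depth.
- camera_params(name): a dict with "K" (3x3 intrinsics, pixels), "origin" and "attitude" of the camera in the world. Camera axes: x right, y up, looking along -z (the intrinsics and any distortion apply to the point x, -y, -z); pixel columns grow to the right and rows downward; lengths in m; the calibration is good to about 2 mm. A picture is of the moment at which its call begins: read the wrist's pose just before it. camera_params takes no time and is no camera call; for the wrist camera it gives the pose at the moment of the call.
- hand_in(): hands the job in; it is judged then, once.
The state is a dict: "t": time; "q": joint angles; "joint_vel": joint speeds; "joint_torque": joint torques, N m; "eef_pos": TCP position; "tool_rot": TCP orientation; "contact_force": force on the tool from outside, world axes, zero at the start; "torque": the same for the moment, N m; "gripper_width": opening from 0.0 (shut) to 1.0 (fully open); "grasp_force": force on a finger pad.
Only numpy, scipy, OpenCV 4.12 (cv2) and the standard library are available. Lean on these libraries where they do the work, as an engineer would, in place of code of your own. Each camera call takes 0.05 s, during which the arm holds its last target. There are 200 camera calls.

## Task

Some of the four white flap-lid pots on the dark bench mat still hold a heavy grinding ball and the others are clean and empty; lift them in turn to feel which are loaded. Tip the ball out of each loaded pot into the steel catch tray, let it come to rest there, and then stand that emptied pot upright on the grey wash board; never tip the pots that were empty, but leave them standing upright on the mat. Leave the bottle, the jar, the marker and the tube rack undisturbed.

Things in the scene. Friction and masses are not known exactly. Their poses are not given: they have to be found in the camera images.
- pot_1: One of four outwardly identical opaque white flap-lid pots, loaded or empty: rectangular, parallel flat sides, 66 mm along its x, 56 mm along its y, 68 mm tall, plus a 2.5 mm grey flap lid. Origin at the centre of its underside, z up. Grip across the flat sides (along y). Its -x side, with the dark hinge rod, faces roughly to the robot's left or right; its +x top edge, with a small tab on the flap, is the pouring edge.
- pot_2: Same as pot_1. The flap lids of all four pots: each covers the whole top, is hinged along the top edge of the -x side and hangs loose. It swings open (up to 86 degrees) under the contents when the pot is tipped towards its +x edge, hinge side uppermost, and falls shut when the pot stands upright.
- pot_3: Same as pot_1. Inside every pot: the +x wall slopes, from 4 mm ahead of the middle at the floor out to the rim, 21 degrees from vertical, so that the ball rolls out over the +x edge once the pot is tipped about 90 degrees towards +x. Sides and floor 4 mm thick.
- pot_4: Same as pot_1. Weights of all pots: pot with flap 90 to 117 g when empty; a loaded pot holds one 36 mm steel grinding ball as well, 190 g, free to roll about inside and not visible from outside. Any of the four pots may be a loaded one.
- lining_1: The fixed inner lining of pot_1, hidden inside it and moving with it (same origin and axes); only the pot's contents touch it.
- lining_2: The fixed inner lining of pot_2, hidden inside it and moving with it (same origin and axes); only the pot's contents touch it.
- lining_3: The fixed inner lining of pot_3, hidden inside it and moving with it (same origin and axes); only the pot's contents touch it.
- lining_4: The fixed inner lining of pot_4, hidden inside it and moving with it (same origin and axes); only the pot's contents touch it.
- mat: Flat dark rubber bench mat fixed to the bench, 240 mm along its x, 340 mm along its y, 3 mm thick; origin at the centre of its underside. The pots stand on it in two loose rows of two, about 115 mm apart along x and 150 mm along y.
- tray: Open square steel catch tray fixed to the bench, 170 x 170 mm outside, walls 4 mm thick and 50 mm high, inner floor (rubber) 7 mm above the bench; origin at the centre of its underside. It stands left or right of the mat, the wash board on the other side.
- wash_board: Flat grey white-ribbed wash board fixed to the bench, 200 mm along its x, 150 mm along its y, 6 mm thick; origin at the centre of its underside. There is room for two pots one behind the other along its x. It is empty at the start.
- rack: White tube rack fixed to the bench beyond the mat's far edge, 130 mm along its x, 170 mm along its y, block 30 mm high, with capped sample tubes standing up to 65 mm above the bench; origin at the centre of its underside. To be left alone.
- bottle: Bystander: loose closed amber bottle, 44 mm diameter, 100 mm tall, standing beyond the wash board; origin at the centre of its underside.
- jar: Bystander: loose closed jar, 52 mm diameter, 60 mm tall, beyond the catch tray; origin at the centre of its underside.
- marker: Bystander: loose square-bodied marker pen lying along its y, 133 mm long, 14 mm wide and high, between the mat and the robot; origin on its underside, about 6 mm from the middle of its length.
Things that resemble listed ones, but are neither listed nor needed, are in the scene too. Leave any purple look-alike of the pot_2 alone.

How it is judged:
By the outcome, as a careful person would: the job done as asked, in the order asked, and still so for the second after the job is handed in, with the robot touching nothing.
It also fails if it takes over 72 s, if anything falls off the work surface, if the arm or the gripper's body presses on something with over 40 N, if the wrist force passes 120 N, or if a joint passes its speed limit or range.

## Working session

There is one attempt and no reset: what is moved stays moved. The work goes in short steps, Python scripts to look and compute and a shell command to move; the robot and the scene stay as the last step left them, time stands still between calls to the robot, and variables do not carry over. Pictures are saved under pics/ and viewed, at most 10 in all, crops included, and the job is handed in when it is done.

```bash
mkdir -p pics; python3 - <<'E'
from station import *
import cv2,numpy as np
for n in ["top","side"]:
    im=read_camera(n); cv2.imwrite(f"pics/{n}0.png",im[:,:,::-1]); p=camera_params(n); print(n,p)
o=get_obs(); print(o)
E
```

```text
top {'K': array([[445.26670986,   0.        , 322.27758478],
       [  0.        , 445.26670986, 241.29931551],
       [  0.        ,   0.        ,   1.        ]]), 'origin': array([0.38705866, 0.00892348, 0.9068721 ]), 'attitude': array([ 0.70928027,  0.06363475, -0.06812027, -0.69873582])}
side {'K': array([[473.29855102,   0.        , 326.37943818],
       [  0.        , 473.29855102, 234.21566412],
       [  0.        ,   0.        ,   1.        ]]), 'origin': array([ 0.30516088, -0.87369372,  0.64016181]), 'attitude': array([ 0.87049783,  0.46870377, -0.06054544, -0.13742106])}
{'t': 0.1, 'q': array([-1.26007032,  0.47772171,  0.0223472 ,  1.55633143, -0.01150706,
        1.10929718, -0.08310396]), 'joint_vel': array([ 6.33175755e-04, -4.83305277e-04, -1.45376521e-03, -2.29040018e-03,
        3.55485258e-04, -1.40363596e-03, -1.26135594e-05]), 'joint_torque': array([ 4.53101413e-03, -5.97766507e+01,  1.61363393e+00, -2.81960750e+01,
        1.28138423e-02,  4.98813213e-03,  1.62173916e-05]), 'eef_pos': array([0.2742976 , 0.6161367 , 0.20522912]), 'tool_rot': array([-1.13162486e-04,  2.07881249e-01,  9.78153731e-01, -8.06852480e-04]), 'contact_force': array([-0.08685152,  0.38197204,  0.00350981]), 'torque': array([ 0.02138803,  0.01645898, -0.04104556]), 'grasp_force': 0.0, 'gripper_width': 1.0009659349216138}
```

View pics/top0.png

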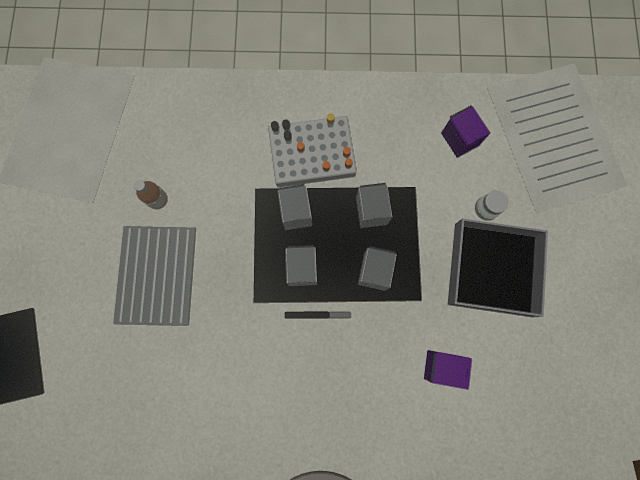

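View pics/side0.png

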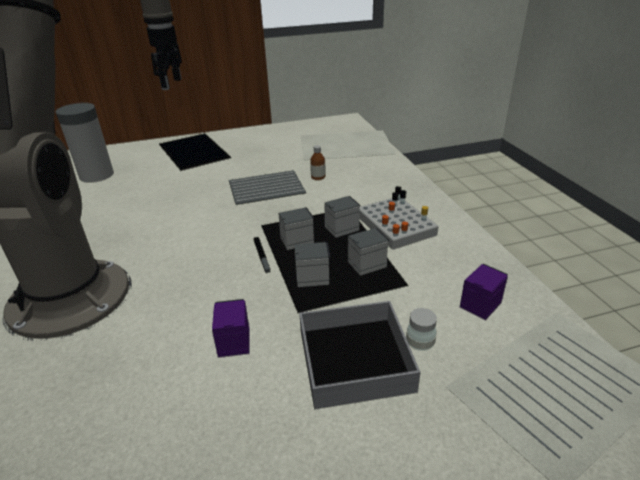

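The top view shows four pots on the mat near (295,207), (374,205), (301,265) and (378,268). The tray is on the right at (498,268) and the board on the left at (155,275). The purple look-alikes at (466,131) and (448,369) are to be left alone. Next I need an enlarged crop to see the hinge sides.

```bash
cat > h.py <<'E'
from station import *
import cv2,numpy as np
from scipy.spatial.transform import Rotation as R
def px2w(n,pts,z):
    p=camera_params(n);A=R.from_quat(np.roll(p['attitude'],-1)).as_matrix();K=p['K'];o=np.array(p['origin'])
    out=[]
    for u,v in pts:
        d=A@np.array([(u-K[0,2])/K[0,0],-(v-K[1,2])/K[1,1],-1]); out.append((o+d*(z-o[2])/d[2])[:2])
    return np.array(out).round(4)
def w2px(n,P):
    p=camera_params(n);A=R.from_quat(np.roll(p['attitude'],-1)).as_matrix();K=p['K']
    c=(np.atleast_2d(P)-p['origin'])@A; return np.c_[K[0,2]+K[0,0]*c[:,0]/-c[:,2],K[1,2]-K[1,1]*c[:,1]/-c[:,2]]
E
python3 - <<'E'
from h import *
a=cv2.imread("pics/top0.png")[172:302,250:425]
a=cv2.convertScaleAbs(cv2.resize(a,(787,585),interpolation=cv2.INTER_CUBIC),alpha=1.5)
cv2.imwrite("pics/c1.png",a)
print("tray",px2w("top",[(461,220),(547,230),(543,316),(449,303)],.05))
print("board",px2w("top",[(124,226),(196,228),(188,325),(114,324)],.006))
E
```

```text
tray [[ 0.5961 -0.2696]
 [ 0.5786 -0.439 ]
 [ 0.4106 -0.418 ]
 [ 0.4326 -0.2394]]
board [[0.5829 0.4143]
 [0.581  0.2657]
 [0.384  0.2684]
 [0.3839 0.4148]]
```

View pics/c1.png

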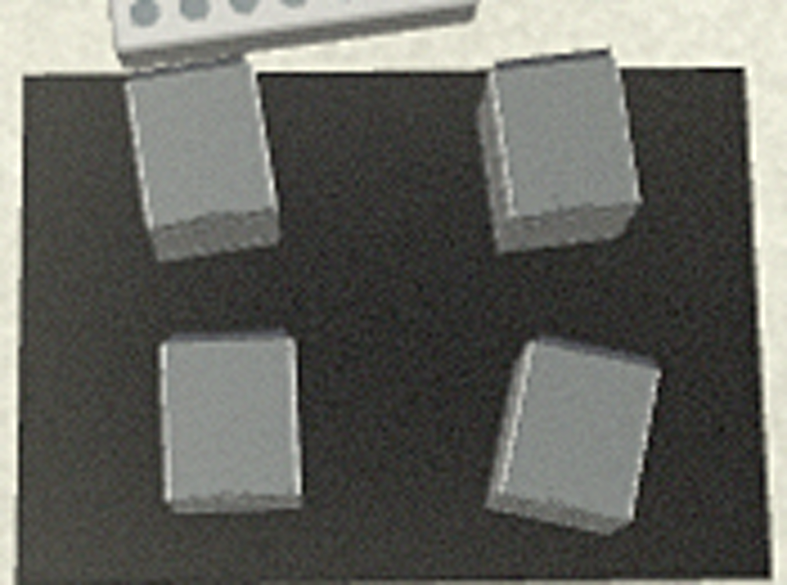

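```bash
python3 - <<'E'
from h import *
s=787/175
C={'FL':[(128,78),(248,60),(278,210),(155,228)],'FR':[(492,68),(610,50),(640,203),(515,218)],'NL':[(160,338),(292,334),(300,498),(165,500)],'NR':[(533,338),(660,368),(632,523),(500,497)]}
for k,c in C.items():
    w=px2w("top",[(250+u/s-.4,172+v/s-.4) for u,v in c],.0735)
    e=np.linalg.norm(np.roll(w,-1,0)-w,axis=1); d=(w[0]+w[1]-w[2]-w[3])
    print(k,w.mean(0),e.round(3),np.degrees(np.arctan2(d[1],d[0])).round(1))
E
```

```text
FL [0.618025 0.059425] [0.053 0.068 0.053 0.068] 11.8
FR [ 0.624675 -0.0965  ] [0.052 0.069 0.054 0.067] 9.2
NL [0.499675 0.045   ] [0.056 0.069 0.056 0.069] 3.6
NR [ 0.496   -0.10265] [0.055 0.067 0.056 0.069] -11.4
```

```bash
python3 -m jog '[{"x":-0.39,"y":-0.41,"z":-0.08,"az":-0.35},{"x":-0.39,"y":-0.41,"z":-0.08,"az":-0.35},{"x":-0.39,"y":-0.41,"z":-0.08,"az":-0.35},{"x":-0.39,"y":-0.41,"z":-0.08,"az":-0.35},{"x":-0.39,"y":-0.41,"z":-0.08,"az":-0.35},{"x":-0.39,"y":-0.41,"z":-0.08,"az":-0.35},{"x":-0.39,"y":-0.41,"z":-0.08,"az":-0.35},{"x":-0.39,"y":-0.41,"z":-0.08,"az":-0.35},{"x":-0.39,"y":-0.41,"z":-0.08,"az":-0.35},{"x":-0.39,"y":-0.41,"z":-0.08,"az":-0.35},{"x":-0.39,"y":-0.41,"z":-0.08,"az":-0.35},{"x":-0.39,"y":-0.41,"z":-0.08,"az":-0.35}]' 1 40; python3 - <<'E'
from h import *
im=read_camera("wrist"); cv2.imwrite("pics/w1.png",im[:,:,::-1]); p=camera_params("wrist"); print(p['origin'],R.from_quat(np.roll(p['attitude'],-1)).as_matrix().round(2)); print(get_obs())
E
```

```text
[0.20969453 0.64604011 0.37244783] [[ 0.41 -0.88 -0.26]
 [ 0.91  0.39  0.11]
 [ 0.   -0.28  0.96]]
{'t': 0.15, 'q': array([-1.26011837,  0.47759137,  0.02233345,  1.55616689, -0.01149444,
        1.10930098, -0.08310977]), 'joint_vel': array([ 0.00026873, -0.00192464, -0.00037166, -0.00507238,  0.00150803,
       -0.00135833, -0.00194817]), 'joint_torque': array([ 2.16080814e-03, -5.96921289e+01,  1.60974909e+00, -2.81491309e+01,
        1.26107663e-02,  6.53688869e-03, -8.43491677e-06]), 'eef_pos': array([0.27429584, 0.6162485 , 0.20538573]), 'tool_rot': array([-9.43839988e-05,  2.07851055e-01,  9.78160258e-01, -6.62635480e-04]), 'contact_force': array([ 0.12575219, -0.4564244 , -0.81529918]), 'torque': array([ 0.03823058, -0.01444114,  0.03325552]), 'grasp_force': 0.0, 'gripper_width': 1.0010266162976302}validation failed for argument at $[0]...
```

View pics/w1.png

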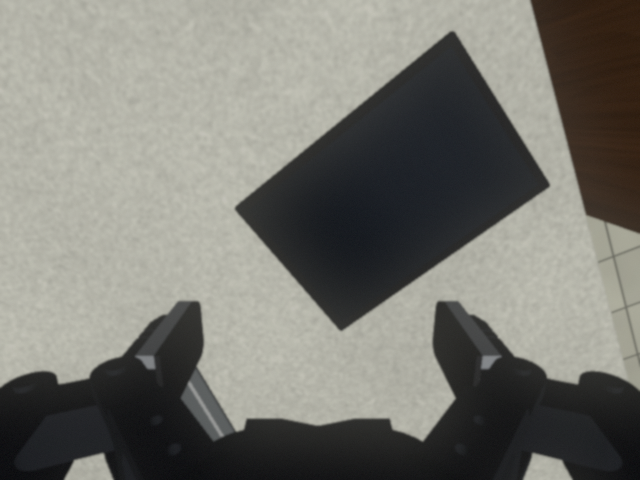

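The move was refused, so nothing moved, probably because all six keys are needed. The wrist picture shows only the fingers and a black sheet at the start pose.

```bash
python3 -m jog '[{"x":-0.39,"y":-0.41,"z":-0.08,"ax":0,"ay":0,"az":-0.42},{"x":-0.39,"y":-0.41,"z":-0.08,"ax":0,"ay":0,"az":-0.42},{"x":-0.39,"y":-0.41,"z":-0.08,"ax":0,"ay":0,"az":-0.42},{"x":-0.39,"y":-0.41,"z":-0.08,"ax":0,"ay":0,"az":-0.42},{"x":-0.39,"y":-0.41,"z":-0.08,"ax":0,"ay":0,"az":-0.42},{"x":-0.39,"y":-0.41,"z":-0.08,"ax":0,"ay":0,"az":-0.42},{"x":-0.39,"y":-0.41,"z":-0.08,"ax":0,"ay":0,"az":-0.42},{"x":-0.39,"y":-0.41,"z":-0.08,"ax":0,"ay":0,"az":-0.42},{"x":-0.39,"y":-0.41,"z":-0.08,"ax":0,"ay":0,"az":-0.42},{"x":-0.39,"y":-0.41,"z":-0.08,"ax":0,"ay":0,"az":-0.42},{"x":-0.39,"y":-0.41,"z":-0.08,"ax":0,"ay":0,"az":-0.42},{"x":-0.39,"y":-0.41,"z":-0.08,"ax":0,"ay":0,"az":-0.42}]' 1 40
```

```text
t: 1.35
eef_pos: [0.4651, 0.0784, 0.2869]
tool_rot: [0.001, 0.003, 1.0, -0.0]
contact_force: [0.1, 0.1, 0.9]
gripper_width: 1.002
grasp_force: 0.0
```

```bash
python3 - <<'E'
from h import *
im=read_camera("wrist")[:,:,::-1]; cv2.imwrite("pics/w2.png",im)
print(w2px("wrist",[[.618,.059,.0735],[.5,.045,.0735],[.625,-.0965,.0735],[.496,-.103,.0735]]))
E
```

```text
[[301.83684833 332.68135539]
 [285.7139102  228.92583459]
 [160.70309489 339.35073108]
 [138.662083   226.22142234]]
```

View pics/w2.png

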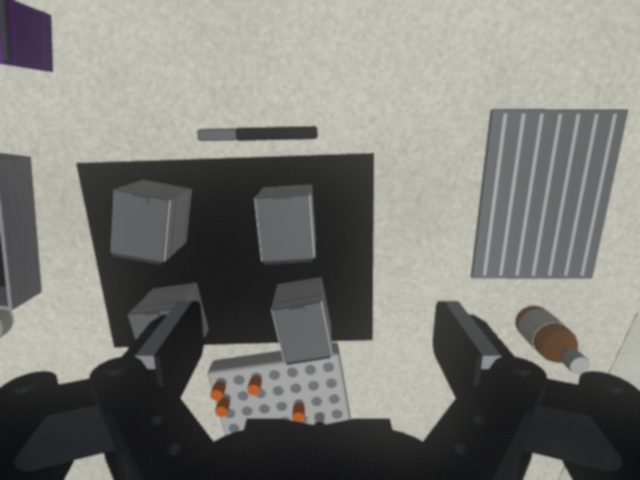

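```bash
python3 - <<'E'
import cv2
a=cv2.imread("pics/w2.png")[170:365,100:340]
cv2.imwrite("pics/c2.png",cv2.convertScaleAbs(cv2.resize(a,(720,585),interpolation=cv2.INTER_CUBIC),alpha=1.6))
E
```

```text
(no output)
```

View pics/c2.png

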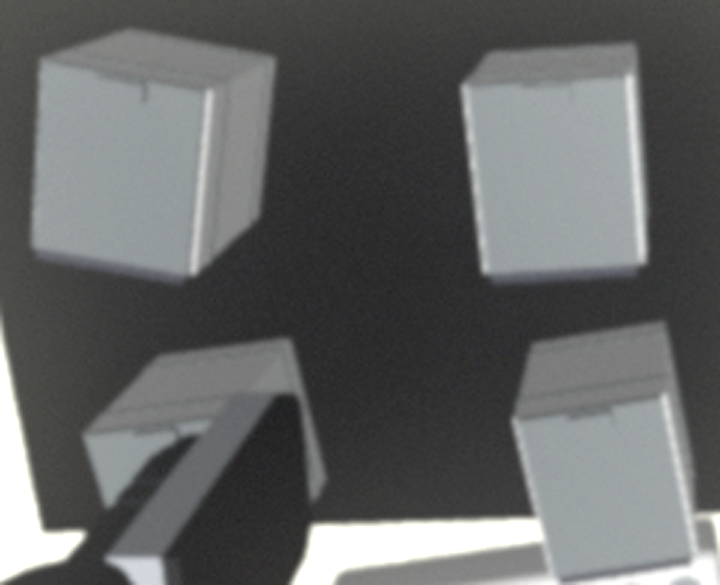

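The crop settles the orientation. The tab is in the middle of the robot-side edge of each pot, at (123,85) and (550,85), and the dark hinge strip is at the far edge. So every pot's +x points towards the robot. I'll fit a quick kinematic model to check that a tipping pose can be reached.

```bash
cat >> h.py <<'E'
def fk(q,P):
    y0,h,a,b,L=P; T=R.from_euler('z',y0); p=np.array([0,0,h])
    def s(ax,t): return R.from_euler(ax,t)
    T=T*s('z',q[0])*s('y',q[1])*s('z',q[2]); p=p+T.apply([0,0,a])
    T=T*s('y',q[3])*s('z',q[4]); p=p+T.apply([0,0,b])
    T=T*s('y',q[5])*s('z',q[6]); p=p+T.apply([0,0,L]); return p,T
E
python3 - <<'E'
from h import *
from scipy.optimize import least_squares
q0=np.array([-1.26012,.47759,.02233,1.55617,-.0115,1.1093,-.08311]);p0=np.array([.27430,.61625,.20539])
o=get_obs(); q1,p1=o['q'],o['eef_pos']; print(q1.round(3),p1)
f=lambda P:np.r_[fk(q0,P)[0]-p0,fk(q1,P)[0]-p1]
r=least_squares(f,[2.41,.34,.49,.5,.25]); print(r.x,r.fun.round(4)); P=r.x
print("rot",fk(q1,P)[1].as_matrix().round(2),R.from_quat(np.roll(o['tool_rot'],-1)).as_matrix().round(2))
np.save("P.npy",P)
E
```

```text
[-0.551  0.052  0.267  1.933 -0.013  1.157  1.285] [0.46591877 0.07668118 0.28711784]
[ 2.38982737e+00 -2.52485227e+02  2.57326355e-01  2.50387673e-01
 -2.52595229e+02] [-0.0027  0.0078  0.0211 -0.0058 -0.0092 -0.0211]
rot [[-0.68 -0.74 -0.  ]
 [-0.74  0.68  0.  ]
 [ 0.    0.   -1.  ]] [[-1.    0.01  0.  ]
 [ 0.01  1.   -0.  ]
 [-0.   -0.   -1.  ]]
```

```bash
python3 - <<'E'
from h import *
from scipy.optimize import least_squares
import itertools
q0=np.array([-1.26012,.47759,.02233,1.55617,-.0115,1.1093,-.08311]);p0=np.array([.27430,.61625,.20539]);R0=R.from_quat([.20785,.97816,-.00066,-.0001])
o=get_obs(); q1,p1=o['q'],o['eef_pos'];R1=R.from_quat(np.roll(o['tool_rot'],-1))
for s in itertools.product([1,-1],repeat=4):
    S=np.array([s[0],1,s[1],1,s[2],1,s[3]])
    def f(P):
        out=[]
        for q,p,r in((q0,p0,R0),(q1,p1,R1)):
            pp,T=fk(S*q,P[:5]); T=T*R.from_euler('z',P[5]); out+=[pp-p,.3*(T.inv()*r).as_rotvec(), ]
        return np.r_[tuple(out)+(1e-3*(P[1]-.34),)]
    for z in (0,3.14,1.57,-1.57):
      for y0 in (0,1.57,3.14,-1.57):
        r=least_squares(f,[y0,.34,.49,.5,.25,z])
        if r.cost<2e-4: print(s,r.cost,r.x.round(3))
E
```

```text
(-1, -1, 1, -1) 4.5905421378736864e-05 [-0.044  1.539  0.533  0.482  1.593  1.537]
(-1, -1, 1, -1) 4.590542137806607e-05 [-0.044  1.539  0.533  0.482  1.593 -4.746]
(-1, -1, 1, -1) 4.590542137808781e-05 [-0.044  1.539  0.533  0.482  1.593  1.537]
(-1, -1, 1, -1) 4.590542137806716e-05 [-0.044  1.539  0.533  0.482  1.593  1.537]
(-1, -1, 1, -1) 4.59054213790796e-05 [-0.044  1.539  0.533  0.482  1.593  1.537]
(-1, -1, 1, -1) 4.590542137817154e-05 [-0.044  1.539  0.533  0.482  1.593  1.537]
(-1, -1, 1, -1) 4.5905421378067254e-05 [-0.044  1.539  0.533  0.482  1.593  1.537]
(-1, -1, 1, -1) 4.5905421379130944e-05 [-0.044  1.539  0.533  0.482  1.593  1.537]
(-1, -1, 1, -1) 4.5905421378066346e-05 [-0.044  1.539  0.533  0.482  1.593  1.537]
(-1, -1, 1, -1) 4.5905421378066414e-05 [-0.044  1.539  0.533  0.482  1.593 -4.746]
(-1, -1, 1, -1) 4.590542137806619e-05 [-0.044  1.539  0.533  0.482  1.593 -4.746]
(-1, -1, 1, -1) 4.5905421378066387e-05 [-0.044  1.539  0.533  0.482  1.593  1.537]
(-1, -1, -1, -1) 3.769422345570684e-05 [-0.098  6.805  0.568  0.472  6.894  1.473]
(-1, -1, -1, -1) 3.769422345
[... 188 characters left out ...]
6.805  0.568  0.472  6.894  1.473]
(-1, -1, -1, -1) 3.769422345572735e-05 [-0.098  6.805  0.568  0.472  6.894  1.473]
(-1, -1, -1, -1) 3.7694223455712906e-05 [-0.098  6.805  0.568  0.472  6.894  1.473]
(-1, -1, -1, -1) 3.769422345571142e-05 [-0.098  6.805  0.568  0.472  6.894  1.473]
(-1, -1, -1, -1) 3.769422345570898e-05 [-0.098  6.805  0.568  0.472  6.894  1.473]
(-1, -1, -1, -1) 3.769422345575439e-05 [-0.098  6.805  0.568  0.472  6.894  1.473]
(-1, -1, -1, -1) 3.769422345572859e-05 [-0.098  6.805  0.568  0.472  6.894  1.473]
(-1, -1, -1, -1) 3.7694223455705195e-05 [-0.098  6.805  0.568  0.472  6.894 -4.81 ]
(-1, -1, -1, -1) 3.769422345571439e-05 [-0.098  6.805  0.568  0.472  6.894  1.473]
```

```bash
cat >> h.py <<'E'
def hinge_pose(psi,beta,tip=0):
    # tool x along pot +x at beta=0; psi = world yaw of hinge direction (deg); beta tool lean; tip = pot tipping angle
    c,s=np.cos(np.radians(psi)),np.sin(np.radians(psi)); zx=np.array([-c,-s,0]); z=np.array([0,0,-1.]); y=np.cross(z,zx)
    return R.from_matrix(np.c_[zx,y,z])*R.from_rotvec([0,beta-tip,0])
def rel(p,Rt,cur=None):
    if cur is None: o=get_obs(); cur=(o['eef_pos'],R.from_quat(np.roll(o['tool_rot'],-1)))
    print("shift",cur[1].inv().apply(np.array(p)-cur[0]).round(4),"turn",(cur[1].inv()*Rt).as_rotvec().round(4)); return (np.array(p),Rt)
def grasp(xy,psi,beta=.5,z=.046,back=0):
    Rt=hinge_pose(psi,beta); return np.array([*xy,z])+Rt.apply([0,0,.019-back]),Rt
E
python3 - <<'E'
from h import *
a=rel(*grasp((.4997,.045),3.6,back=.09)); print(a[0])
b=rel(*grasp((.4997,.045),3.6),cur=a)
rel(b[0]+[0,0,.1],b[1],cur=b)
print("bottle",px2w("top",[(141,186)],.1),px2w("top",[(155,203)],.0),"jar",px2w("top",[(495,200)],.06),"rack near edge",px2w("top",[(276,184),(356,176)],.03))
E
```

```text
shift [-0.0676 -0.0288  0.179 ] turn [ 0.0164  0.5018 -0.0691]
[0.53367204 0.04713734 0.10830836]
shift [0.   0.   0.09] turn [0. 0. 0.]
shift [ 0.0479  0.     -0.0878] turn [0. 0. 0.]
bottle [[0.64   0.3476]] [[0.6347 0.3569]] jar [[ 0.6354 -0.3354]] rack near edge [[ 0.6708  0.1012]
 [ 0.6908 -0.0631]]
```

```bash
python3 -m jog '[{"x":-0.0676,"y":-0.0288,"z":0.179,"ax":0.016,"ay":0.502,"az":-0.069},{"x":-0.0676,"y":-0.0288,"z":0.179,"ax":0.016,"ay":0.502,"az":-0.069},{"x":-0.0676,"y":-0.0288,"z":0.179,"ax":0.016,"ay":0.502,"az":-0.069},{"x":-0.0676,"y":-0.0288,"z":0.179,"ax":0.016,"ay":0.502,"az":-0.069},{"x":-0.0676,"y":-0.0288,"z":0.179,"ax":0.016,"ay":0.502,"az":-0.069},{"x":-0.0676,"y":-0.0288,"z":0.179,"ax":0.016,"ay":0.502,"az":-0.069}]' 1 40; python3 - <<'E'
from h import *
rel(*grasp((.4997,.045),3.6)); o=get_obs(); print(o['q'].round(3))
im=read_camera("wrist")[:,:,::-1]; cv2.imwrite("pics/w3.png",im)
E
```

```text
t: 2.0
eef_pos: [0.5302, 0.0546, 0.1038]
tool_rot: [-0.252, -0.034, 0.967, -0.009]
contact_force: [0.4, -0.1, 1.9]
gripper_width: 1.0
grasp_force: 0.0
shift [-0.0012 -0.0073  0.0846] turn [-0.004  -0.009   0.0071]
[-0.377  0.689  0.29   1.604 -0.201  1.392  1.628]
```

View pics/w3.png

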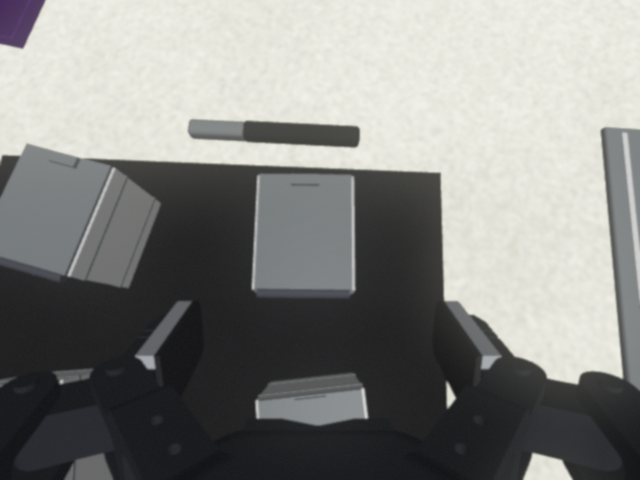

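The wrist view shows NL's lid centred at (304,235) and the finger midline at 318. That 8 mm offset agrees with the computed -7 mm shift, so I'll descend, grip and lift.

```bash
python3 -m jog '[{"x":-0.001,"y":-0.007,"z":0.04,"ax":-0.004,"ay":-0.009,"az":0.007},{"x":-0.001,"y":-0.007,"z":0.065,"ax":-0.004,"ay":-0.009,"az":0.007},{"x":-0.001,"y":-0.007,"z":0.085,"ax":-0.004,"ay":-0.009,"az":0.007},{"x":-0.001,"y":-0.007,"z":0.085,"ax":-0.004,"ay":-0.009,"az":0.007},{"x":-0.001,"y":-0.007,"z":0.085,"ax":-0.004,"ay":-0.009,"az":0.007}]' 1 40
python3 -m jog '[{"x":0,"y":0,"z":0,"ax":0,"ay":0,"az":0},{"x":0,"y":0,"z":0,"ax":0,"ay":0,"az":0},{"x":0,"y":0,"z":0,"ax":0,"ay":0,"az":0},{"x":0,"y":0,"z":0,"ax":0,"ay":0,"az":0},{"x":0,"y":0,"z":0,"ax":0,"ay":0,"az":0},{"x":0,"y":0,"z":0,"ax":0,"ay":0,"az":0}]' 0 40
python3 -m jog '[{"x":0.012,"y":0,"z":-0.022,"ax":0,"ay":0,"az":0},{"x":0.029,"y":0,"z":-0.053,"ax":0,"ay":0,"az":0},{"x":0.038,"y":0,"z":-0.07,"ax":0,"ay":0,"az":0},{"x":0.038,"y":0,"z":-0.07,"ax":0,"ay":0,"az":0},{"x":0.038,"y":0,"z":-0.07,"ax":0,"ay":0,"az":0}]'
for i in 1 2 3; do python3 -m jog '[{"x":0,"y":0,"z":0,"ax":0,"ay":0,"az":0}]'|grep contact; done
```

```text
t: 2.55
eef_pos: [0.4944, 0.0461, 0.0361]
tool_rot: [-0.24, -0.031, 0.97, -0.006]
contact_force: [0.7, -0.2, 0.3]
gripper_width: 1.003
grasp_force: 0.0
t: 3.15
eef_pos: [0.4939, 0.0453, 0.0338]
tool_rot: [-0.243, -0.031, 0.97, -0.007]
contact_force: [1.4, 0.3, 9.6]
gripper_width: 0.646
grasp_force: 42.4
t: 3.65
eef_pos: [0.4922, 0.045, 0.1117]
tool_rot: [-0.243, -0.031, 0.969, -0.007]
contact_force: [0.3, 0.6, -0.9]
gripper_width: 0.643
grasp_force: 43.2
contact_force: [-0.5, 0.3, -1.1]
contact_force: [-0.1, 0.8, -0.7]
contact_force: [1.6, -0.7, -1.1]
```

```bash
python3 -m jog '[{"x":-0.02,"y":0,"z":0.036,"ax":0,"ay":0,"az":0},{"x":-0.032,"y":0,"z":0.059,"ax":0,"ay":0,"az":0},{"x":-0.0375,"y":0,"z":0.069,"ax":0,"ay":0,"az":0},{"x":-0.0375,"y":0,"z":0.069,"ax":0,"ay":0,"az":0},{"x":-0.0375,"y":0,"z":0.069,"ax":0,"ay":0,"az":0}]'
python3 -m jog '[{"x":0,"y":0,"z":0,"ax":0,"ay":0,"az":0},{"x":0,"y":0,"z":0,"ax":0,"ay":0,"az":0},{"x":0,"y":0,"z":0,"ax":0,"ay":0,"az":0},{"x":0,"y":0,"z":0,"ax":0,"ay":0,"az":0}]' 1
for i in 1 2 3; do python3 -m jog '[{"x":0,"y":0,"z":0,"ax":0,"ay":0,"az":0}]'|grep contact; done
python3 - <<'E'
from h import *
o=get_obs(); print(o['gripper_width'],o['q'].round(3))
c=(o['eef_pos'],R.from_quat(np.roll(o['tool_rot'],-1)))
g=grasp((.496,-.1027),-11.4,back=.09)
rel(c[0]+c[1].apply([0,0,-.09]),c[1])
rel(*g); rel(*grasp((.496,-.1027),-11.4),cur=g)
E
```

```text
t: 4.45
eef_pos: [0.4925, 0.045, 0.0333]
tool_rot: [-0.244, -0.031, 0.969, -0.007]
contact_force: [0.3, 0.9, -0.8]
gripper_width: 0.643
grasp_force: 45.1
t: 4.85
eef_pos: [0.4923, 0.0451, 0.0333]
tool_rot: [-0.244, -0.031, 0.969, -0.007]
contact_force: [0.4, -0.9, 0.2]
gripper_width: 1.003
grasp_force: 0.0
contact_force: [-0.2, 0.0, 0.1]
contact_force: [0.5, -0.6, -0.4]
contact_force: [0.0, -0.6, 0.0]
0.9999055803107938 [-0.369  0.72   0.273  1.744 -0.22   1.207  1.65 ]
shift [ 0.    0.   -0.09] turn [0. 0. 0.]
shift [ 0.0117 -0.1564 -0.0793] turn [-0.1233  0.0065  0.2314]
shift [-0.    0.    0.09] turn [0. 0. 0.]
```

The unloaded reading is about 0 N, and NL pulled 0.95 N when lifted, so NL is **empty**. NR is next.

```bash
python3 -m jog '[{"x":0,"y":0,"z":-0.04,"ax":0,"ay":0,"az":0},{"x":0,"y":0,"z":-0.08,"ax":0,"ay":0,"az":0},{"x":0.006,"y":-0.05,"z":-0.09,"ax":-0.04,"ay":0,"az":0.08},{"x":0.0117,"y":-0.1564,"z":-0.085,"ax":-0.123,"ay":0.0065,"az":0.231},{"x":0.0117,"y":-0.1564,"z":-0.0793,"ax":-0.123,"ay":0.0065,"az":0.231},{"x":0.0117,"y":-0.1564,"z":-0.0793,"ax":-0.123,"ay":0.0065,"az":0.231},{"x":0.0117,"y":-0.1564,"z":-0.0793,"ax":-0.123,"ay":0.0065,"az":0.231},{"x":0.0117,"y":-0.1564,"z":-0.0793,"ax":-0.123,"ay":0.0065,"az":0.231}]' 1
python3 - <<'E'
from h import *
rel(*grasp((.496,-.1027),-11.4))
im=read_camera("wrist")[:,:,::-1]; cv2.imwrite("pics/w4.png",im)
g=cv2.cvtColor(im,cv2.COLOR_BGR2GRAY)[190:280]; 
# lid columns in rows
for r in (210,235,260):
    row=cv2.GaussianBlur(im,(5,5),0)[r,:,1].astype(int); i=np.where(row[150:500]>70)[0]+150; print(r,i.min() if len(i) else 0,i.max() if len(i) else 0,[int(v) for v in row[200:440:12]])
E
```

```text
t: 5.95
eef_pos: [0.5296, -0.1076, 0.1081]
tool_rot: [-0.246, 0.095, 0.964, 0.025]
contact_force: [0.9, 0.4, -0.2]
gripper_width: 1.001
grasp_force: 0.0
shift [-0.     -0.0018  0.0897] turn [ 0.0004 -0.0004  0.0025]
210 150 499 [71, 68, 65, 62, 60, 60, 135, 134, 134, 135, 135, 135, 134, 134, 52, 49, 46, 43, 42, 41]
235 150 499 [65, 59, 56, 52, 51, 50, 132, 133, 134, 134, 135, 134, 134, 135, 46, 43, 41, 39, 37, 37]
260 150 499 [60, 56, 50, 46, 45, 45, 132, 133, 134, 135, 136, 136, 136, 136, 44, 41, 39, 38, 37, 37]
```

NR's lid spans columns 270 to 362 with the finger midline at 318, so it is centred.

```bash
python3 -m jog '[{"x":0,"y":-0.001,"z":0.045,"ax":0,"ay":0,"az":0.002},{"x":0,"y":-0.001,"z":0.075,"ax":0,"ay":0,"az":0.002},{"x":0,"y":-0.001,"z":0.087,"ax":0,"ay":0,"az":0.002},{"x":0,"y":-0.001,"z":0.087,"ax":0,"ay":0,"az":0.002}]' 1 40 >/dev/null
python3 -m jog '[{"x":0,"y":0,"z":0,"ax":0,"ay":0,"az":0},{"x":0,"y":0,"z":0,"ax":0,"ay":0,"az":0},{"x":0,"y":0,"z":0,"ax":0,"ay":0,"az":0},{"x":0,"y":0,"z":0,"ax":0,"ay":0,"az":0},{"x":0,"y":0,"z":0,"ax":0,"ay":0,"az":0}]' 0 40
python3 -m jog '[{"x":0.012,"y":0,"z":-0.022,"ax":0,"ay":0,"az":0},{"x":0.029,"y":0,"z":-0.053,"ax":0,"ay":0,"az":0},{"x":0.038,"y":0,"z":-0.07,"ax":0,"ay":0,"az":0},{"x":0.038,"y":0,"z":-0.07,"ax":0,"ay":0,"az":0},{"x":0.038,"y":0,"z":-0.07,"ax":0,"ay":0,"az":0}]'
for i in 1 2 3; do python3 -m jog '[{"x":0,"y":0,"z":0,"ax":0,"ay":0,"az":0}]'|grep contact; done
python3 -c "
from h import *
print(get_obs()['q'].round(3).tolist())"
```

```text
t: 6.9
eef_pos: [0.4903, -0.1021, 0.0333]
tool_rot: [-0.244, 0.097, 0.965, 0.024]
contact_force: [3.0, 1.4, 6.4]
gripper_width: 0.64
grasp_force: 43.1
t: 7.4
eef_pos: [0.4886, -0.1021, 0.1112]
tool_rot: [-0.246, 0.097, 0.964, 0.024]
contact_force: [0.2, -0.5, -3.0]
gripper_width: 0.642
grasp_force: 44.1
contact_force: [-0.1, -0.4, -2.7]
contact_force: [0.9, -0.8, -2.6]
contact_force: [0.1, 1.1, -2.5]
[-0.162, 0.641, 0.392, 1.704, -0.226, 1.355, 1.696]
```

NR pulled 2.7 N, so it is **loaded**. I'll refit the kinematics and look for a reachable pouring pose over the tray.

```bash
cat > ik.py <<'E'
from h import *
from scipy.optimize import least_squares
D=[([-1.26012,.47759,.02233,1.55617,-.0115,1.1093,-.08311],[.27430,.61625,.20539],[0,.20785,.97816,-.00066]),
([-0.551,.052,.267,1.933,-.013,1.157,1.285],[.46592,.07668,.28712],[.001,.003,1,0]),
([-.369,.72,.273,1.744,-.22,1.207,1.65],[.4923,.0451,.0333],[-.244,-.031,.969,-.007])]
o=get_obs(); D.append((o['q'],o['eef_pos'],o['tool_rot']))
def full(q,P,S): p,T=fk(S*np.array(q),P[:5]); return p,T*R.from_euler('z',P[5])
def fit(s5):
    S=np.array([-1,1,-1,1,s5,1,-1])
    f=lambda P:np.concatenate([np.r_[full(q,P,S)[0]-p,.3*(full(q,P,S)[1].inv()*R.from_quat(np.roll(r,-1))).as_rotvec()] for q,p,r in D])
    r=least_squares(f,[0,.34,.5,.5,.25,1.57]); return r,S
r,S=min((fit(1),fit(-1)),key=lambda a:a[0].cost); P=r.x
lo=np.array([-2.96,-.34,-1.41,.24,-1.37,.17,-2.96])+.03;hi=np.array([2.96,2.1,1.46,2.44,4.51,1.92,2.96])-.03
def ik(p,Rt,q):
    f=lambda x:np.r_[(full(x,P,S)[0]-p)*10,(full(x,P,S)[1].inv()*Rt).as_rotvec(),.01*(x-q)]
    a=least_squares(f,np.clip(q,lo,hi),bounds=(lo,hi)); return a.x,np.linalg.norm(a.fun[:6])
E
python3 - <<'E'
from ik import *
print(P.round(4),S,r.fun.round(3))
q0=np.array(o['q']); T=np.array([.504,-.342])
for psi in range(-180,180,20):
    q=q0;out=[]
    # yaw gradually then tip gradually about grasp point
    for t in list(np.linspace(0,1,6)):
        Rt=hinge_pose(-11.4+((psi+11.4+180)%360-180)*t,.5); g=np.array([*(np.array([.496,-.103])*(1-t)+T*t),.2]); q,e=ik(g+Rt.apply([0,0,.019]),Rt,q)
    out.append(round(e,3))
    for tip in (30,60,90,105,120):
        Rt=hinge_pose(psi,.5,np.radians(tip)); q,e=ik(np.array([*T,.2])+Rt.apply([0,0,.019]),Rt,q); out.append(round(e,3))
    print(psi,out,q.round(2))
E
```

```text
[-0.1013  0.2966  0.5137  0.4882  0.3235  1.4754] [-1  1 -1  1 -1  1 -1] [ 0.005 -0.004  0.006 -0.    -0.    -0.002 -0.001  0.013  0.003 -0.
 -0.    -0.002 -0.002  0.003 -0.004  0.015  0.001  0.002  0.     0.001
 -0.005  0.015  0.001  0.002]
-180 [np.float64(0.0), np.float64(0.0), np.float64(0.0), np.float64(0.07), np.float64(0.229), np.float64(0.331)] [-0.37  1.53  1.33  1.2   0.    1.89 -0.34]
-160 [np.float64(0.0), np.float64(0.0), np.float64(0.0), np.float64(0.0), np.float64(0.0), np.float64(0.0)] [-0.36  1.52  1.26  1.18  0.1   1.89 -0.37]
-140 [np.float64(0.0), np.float64(0.0), np.float64(0.0), np.float64(0.0), np.float64(0.0), np.float64(0.0)] [-0.58  1.56  1.34  1.42  0.08  1.51 -0.32]
-120 [np.float64(0.0), np.float64(0.0), np.float64(0.0), np.float64(0.0), np.float64(0.0), np.float64(0.0)] [-0.8   1.65  1.43  1.68 -0.    1.11 -0.25]
-100 [np.float64(0.0), np.float64(0.0), np.float64(0.0), np.float64(0.0), np.float64(0.0), np.float64(0.0)] [-0.97  1.69  1.43  1.94 -0.01  0.67 -0.27]
-80 [np.float64(0.0), np.float64(0.0), np.float64(0.0), np.float64(0.005), np.float64(0.002),
[... 1264 characters left out ...]
305)] [ 1.49  1.59 -1.38  1.32 -0.03  1.67  2.93]
100 [np.float64(0.001), np.float64(0.161), np.float64(0.375), np.float64(0.409), np.float64(0.375), np.float64(0.328)] [ 1.37  1.61 -1.38  1.19 -0.04  1.89  2.93]
120 [np.float64(0.057), np.float64(0.426), np.float64(0.637), np.float64(0.636), np.float64(0.606), np.float64(0.562)] [ 1.38  1.61 -1.38  1.21 -0.03  1.89  2.93]
140 [np.float64(0.205), np.float64(0.662), np.float64(0.907), np.float64(0.933), np.float64(0.913), np.float64(0.876)] [ 1.39  1.6  -1.38  1.23 -0.02  1.89  2.93]
160 [np.float64(0.269), np.float64(0.751), np.float64(1.251), np.float64(1.76), np.float64(2.012), np.float64(2.239)] [-0.91  0.85  1.27  2.37  2.46  0.2   2.93]
```

```bash
python3 - <<'E'
from ik import *
for psi in (-95,-110):
    h=np.array([np.cos(np.radians(psi)),np.sin(np.radians(psi))]); g=np.r_[np.array([.504,-.342])+.05*h,.165]
    Rt=hinge_pose(psi,.5); a=rel(g+Rt.apply([0,0,.019]),Rt); q=np.array(o['q']);n=10
    for t in np.linspace(.1,1,n):
        R_=hinge_pose(-11.4+(psi+11.4)*t,.5); q,e=ik((1-t)*np.array(o['eef_pos'])+t*a[0],R_,q)
    print(psi,q.round(2),round(e,3))
    for tip in (30,60,80,95,110):
        Rt=hinge_pose(psi,.5,np.radians(tip)); q,e=ik(g+Rt.apply([0,0,.019]),Rt,q); print(tip,q.round(2),round(e,3))
E
```

```text
shift [-0.0418 -0.2726 -0.0654] turn [-7.0090e-01 -3.0000e-04  1.2783e+00]
-95 [ 0.31  0.76  0.65  1.49 -0.72  1.52  1.06] 0.0
30 [-0.07  0.63  0.87  1.72 -0.53  1.03  0.89] 0.0
60 [-0.54  0.8   1.21  1.91 -0.42  0.64  0.65] 0.0
80 [-0.74  1.1   1.35  1.99 -0.41  0.48  0.47] 0.0
95 [-0.84  1.39  1.42  2.01 -0.43  0.43  0.31] 0.0
110 [-0.89  1.65  1.43  2.   -0.28  0.44  0.  ] 0.0
shift [-0.0324 -0.2724 -0.0603] turn [-0.8266 -0.      1.508 ]
-110 [ 0.3   0.71  0.7   1.6  -0.82  1.43  0.92] 0.0
30 [-0.12  0.65  0.95  1.74 -0.58  1.05  0.69] 0.0
60 [-0.54  0.89  1.26  1.84 -0.42  0.81  0.42] 0.0
80 [-0.7   1.17  1.37  1.87 -0.35  0.75  0.23] 0.0
95 [-0.77  1.42  1.43  1.87 -0.31  0.75  0.09] 0.0
110 [-0.81  1.62  1.43  1.84 -0.18  0.77 -0.11] 0.0
```

```bash
python3 -m jog '[{"x":-0.003,"y":-0.027,"z":-0.006,"ax":-0.076,"ay":0,"az":0.138},{"x":-0.006,"y":-0.054,"z":-0.012,"ax":-0.152,"ay":0,"az":0.276},{"x":-0.01,"y":-0.081,"z":-0.018,"ax":-0.228,"ay":0,"az":0.414},{"x":-0.013,"y":-0.108,"z":-0.024,"ax":-0.303,"ay":0,"az":0.553},{"x":-0.016,"y":-0.135,"z":-0.03,"ax":-0.379,"ay":0,"az":0.691},{"x":-0.019,"y":-0.162,"z":-0.036,"ax":-0.455,"ay":0,"az":0.829},{"x":-0.023,"y":-0.189,"z":-0.042,"ax":-0.531,"ay":0,"az":0.967},{"x":-0.026,"y":-0.216,"z":-0.048,"ax":-0.607,"ay":0,"az":1.105},{"x":-0.029,"y":-0.243,"z":-0.054,"ax":-0.683,"ay":0,"az":1.243},{"x":-0.032,"y":-0.272,"z":-0.06,"ax":-0.758,"ay":0,"az":1.381},{"x":-0.032,"y":-0.272,"z":-0.06,"ax":-0.827,"ay":0,"az":1.508},{"x":-0.032,"y":-0.272,"z":-0.06,"ax":-0.827,"ay":0,"az":1.508}]'
python3 -m jog '[{"x":0,"y":0,"z":0,"ax":0,"ay":0,"az":0},{"x":0,"y":0,"z":0,"ax":0,"ay":0,"az":0}]'
python3 - <<'E'
from h import *
psi=-110;h=np.array([np.cos(np.radians(psi)),np.sin(np.radians(psi))]); g=np.r_[np.array([.504,-.342])+.05*h,.165]
Rt=hinge_pose(psi,.5);rel(g+Rt.apply([0,0,.019]),Rt)
c=None
for tip in (30,60,75,95,110):
    Rt=hinge_pose(psi,.5,np.radians(tip)); rel(g+Rt.apply([0,0,.019]),Rt)
print(get_obs()['q'].round(2))
E
```

```text
t: 8.9
eef_pos: [0.4877, -0.3819, 0.1485]
tool_rot: [-0.141, 0.796, 0.552, 0.203]
contact_force: [0.2, 0.2, -3.2]
gripper_width: 0.637
grasp_force: 44.7
t: 9.1
eef_pos: [0.4902, -0.3794, 0.1488]
tool_rot: [-0.142, 0.793, 0.557, 0.203]
contact_force: [0.8, 0.1, -2.7]
gripper_width: 0.647
grasp_force: 44.7
shift [-0.0011  0.0002 -0.    ] turn [-0.     -0.0013  0.0028]
shift [-0.0106  0.0001 -0.0026] turn [ 0.0007 -0.5249  0.0027]
shift [-0.0176  0.0001 -0.0096] turn [ 0.0014 -1.0484  0.0025]
shift [-0.0195  0.0001 -0.0142] turn [ 0.0018 -1.3102  0.0024]
shift [-0.02    0.0001 -0.0207] turn [ 0.0023 -1.6593  0.0021]
shift [-0.0189  0.0001 -0.0256] turn [ 2.6000e-03 -1.9211e+00  1.9000e-03]
[ 0.33  0.71  0.72  1.64 -0.85  1.41  1.  ]
```

```bash
python3 -m jog '[{"x":-0.002,"y":0,"z":0,"ax":0,"ay":-0.1,"az":0},{"x":-0.005,"y":0,"z":-0.001,"ax":0,"ay":-0.25,"az":0},{"x":-0.008,"y":0,"z":-0.002,"ax":0,"ay":-0.4,"az":0},{"x":-0.0106,"y":0,"z":-0.003,"ax":0,"ay":-0.54,"az":0},{"x":-0.013,"y":0,"z":-0.005,"ax":0,"ay":-0.68,"az":0},{"x":-0.015,"y":0,"z":-0.006,"ax":0,"ay":-0.82,"az":0},{"x":-0.017,"y":0,"z":-0.008,"ax":0,"ay":-0.96,"az":0},{"x":-0.018,"y":0,"z":-0.01,"ax":0,"ay":-1.08,"az":0},{"x":-0.019,"y":0,"z":-0.012,"ax":0,"ay":-1.18,"az":0},{"x":-0.0195,"y":0,"z":-0.0142,"ax":0,"ay":-1.28,"az":0},{"x":-0.02,"y":0,"z":-0.016,"ax":0,"ay":-1.37,"az":0},{"x":-0.02,"y":0,"z":-0.018,"ax":0,"ay":-1.46,"az":0}]'
python3 -m jog '[{"x":-0.002,"y":0,"z":0,"ax":0,"ay":-0.1,"az":0},{"x":-0.004,"y":0,"z":0,"ax":0,"ay":-0.2,"az":0},{"x":-0.006,"y":0,"z":-0.001,"ax":0,"ay":-0.3,"az":0},{"x":-0.008,"y":0,"z":-0.001,"ax":0,"ay":-0.4,"az":0},{"x":-0.008,"y":0,"z":-0.002,"ax":0,"ay":-0.46,"az":0},{"x":-0.008,"y":0,"z":-0.002,"ax":0,"ay":-0.46,"az":0},{"x":-0.008,"y":0,"z":-0.002,"ax":0,"ay":-0.46,"az":0},{"x":-0.008,"y":0,"z":-0.002,"ax":0,"ay":-0.46,"az":0}]'
python3 - <<'E'
from h import *
a=read_camera("top")[190:330,400:580,::-1];b=read_camera("side")[150:420,220:560,::-1]
a=cv2.resize(a,(400,311));b=cv2.resize(b,(392,311)); cv2.imwrite("pics/p1.png",cv2.convertScaleAbs(np.hstack([a,b]),alpha=1.5)); print(get_obs()['q'].round(2))
E
```

```text
t: 10.3
eef_pos: [0.4835, -0.4028, 0.1541]
tool_rot: [0.266, 0.725, 0.51, -0.378]
contact_force: [-0.5, -0.8, -3.7]
gripper_width: 0.643
grasp_force: 44.8
t: 11.1
eef_pos: [0.4805, -0.4073, 0.1636]
tool_rot: [0.374, 0.623, 0.435, -0.532]
contact_force: [-0.5, -0.7, -0.1]
gripper_width: 0.642
grasp_force: 45.0
[-0.77  1.64  1.4   1.92 -0.2   0.74 -0.04]
```

View pics/p1.png

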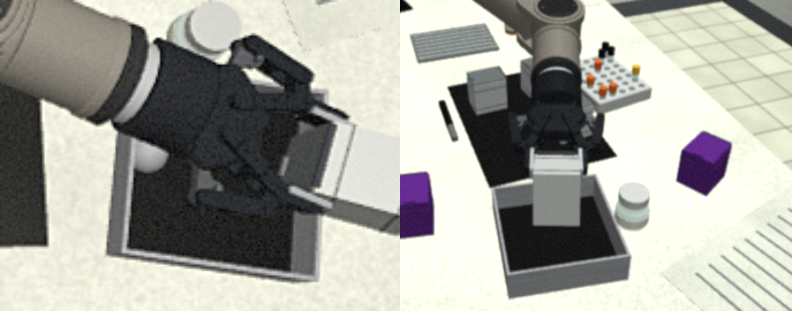

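The ball lies in the tray against its +y wall, at (150,155) in the left crop, and the lift force has dropped to about empty. I'll bring the pot upright and carry it to the board.

```bash
python3 -m jog '[{"x":0.003,"y":0,"z":0,"ax":0,"ay":0.15,"az":0},{"x":0.006,"y":0,"z":-0.001,"ax":0,"ay":0.3,"az":0},{"x":0.008,"y":0,"z":-0.002,"ax":0,"ay":0.45,"az":0},{"x":0.011,"y":0,"z":-0.003,"ax":0,"ay":0.6,"az":0},{"x":0.013,"y":0,"z":-0.005,"ax":0,"ay":0.75,"az":0},{"x":0.015,"y":0,"z":-0.007,"ax":0,"ay":0.9,"az":0},{"x":0.016,"y":0,"z":-0.009,"ax":0,"ay":1.05,"az":0},{"x":0.018,"y":0,"z":-0.012,"ax":0,"ay":1.2,"az":0},{"x":0.019,"y":0,"z":-0.015,"ax":0,"ay":1.35,"az":0},{"x":0.019,"y":0,"z":-0.018,"ax":0,"ay":1.5,"az":0},{"x":0.019,"y":0,"z":-0.021,"ax":0,"ay":1.65,"az":0},{"x":0.019,"y":0,"z":-0.023,"ax":0,"ay":1.8,"az":0}]'
python3 -m jog '[{"x":0.003,"y":0,"z":0,"ax":0,"ay":0.12,"az":0},{"x":0.003,"y":0,"z":0,"ax":0,"ay":0.12,"az":0},{"x":0.003,"y":0,"z":0,"ax":0,"ay":0.12,"az":0}]'
python3 - <<'E'
from ik import *
a=(o['eef_pos'],R.from_quat(np.roll(o['tool_rot'],-1)))
h=hinge_pose(-110,.5); print("tilt err",(a[1].inv()*h).as_rotvec().round(3))
m=rel([.50,-.02,.17],hinge_pose(-55,.5)); n=rel(*grasp((.432,.341),0,z=.15),cur=m); rel(*grasp((.432,.341),0,z=.052),cur=n)
q=np.array(o['q'])
for t in np.linspace(.1,1,10): q,e=ik(a[0]*(1-t)+t*m[0],hinge_pose(-110+55*t,.5),q)
print(q.round(2),e)
for t in np.linspace(.1,1,10): q,e=ik(m[0]*(1-t)+t*n[0],hinge_pose(-55+55*t,.5),q)
print(q.round(2),e,n[0])
E
```

```text
t: 12.4
eef_pos: [0.4884, -0.3847, 0.1511]
tool_rot: [-0.107, 0.804, 0.563, 0.159]
contact_force: [0.1, 0.4, -1.5]
gripper_width: 0.641
grasp_force: 44.9
t: 12.7
eef_pos: [0.4886, -0.3818, 0.1492]
tool_rot: [-0.14, 0.794, 0.555, 0.203]
contact_force: [-0.1, 0.8, -0.4]
gripper_width: 0.645
grasp_force: 44.9
tilt err [ 0.003  0.001 -0.002]
shift [ 0.3118 -0.114   0.1458] turn [ 0.4625  0.0023 -0.8443]
shift [0.2807 0.1439 0.1952] turn [ 0.4602  0.     -0.8424]
shift [-0.047  0.     0.086] turn [0. 0. 0.]
[-0.17  0.51  0.44  1.77 -0.49  1.38  1.1 ] 4.76918464653385e-06
[-0.7   0.61  0.12  1.63 -0.3   1.37  1.12] 8.727174640180189e-06 [0.42289091 0.341      0.13332593]
```

```bash
python3 -m jog '[{"x":0.039,"y":-0.014,"z":0.018,"ax":0.058,"ay":0,"az":-0.106},{"x":0.078,"y":-0.028,"z":0.036,"ax":0.116,"ay":0,"az":-0.211},{"x":0.117,"y":-0.043,"z":0.055,"ax":0.173,"ay":0,"az":-0.317},{"x":0.156,"y":-0.057,"z":0.073,"ax":0.231,"ay":0.001,"az":-0.422},{"x":0.195,"y":-0.071,"z":0.091,"ax":0.289,"ay":0.001,"az":-0.528},{"x":0.234,"y":-0.085,"z":0.109,"ax":0.347,"ay":0.002,"az":-0.633},{"x":0.273,"y":-0.1,"z":0.128,"ax":0.405,"ay":0.002,"az":-0.739},{"x":0.312,"y":-0.114,"z":0.146,"ax":0.4625,"ay":0.002,"az":-0.844},{"x":0.312,"y":-0.114,"z":0.146,"ax":0.4625,"ay":0.002,"az":-0.844}]'
python3 -c "
from h import *
rel(*grasp((.432,.341),0,z=.15))"
```

```text
t: 13.6
eef_pos: [0.5015, -0.0074, 0.1717]
tool_rot: [-0.22, 0.437, 0.864, 0.115]
contact_force: [0.4, -0.2, -1.5]
gripper_width: 0.644
grasp_force: 44.9
shift [0.2679 0.1425 0.1922] turn [ 4.565e-01  7.000e-04 -8.191e-01]
```

```bash
python3 -m jog '[{"x":0.035,"y":0.018,"z":0.024,"ax":0.0575,"ay":0,"az":-0.105},{"x":0.07,"y":0.036,"z":0.049,"ax":0.115,"ay":0,"az":-0.21},{"x":0.105,"y":0.054,"z":0.073,"ax":0.172,"ay":0,"az":-0.316},{"x":0.14,"y":0.072,"z":0.098,"ax":0.23,"ay":0,"az":-0.421},{"x":0.175,"y":0.09,"z":0.122,"ax":0.288,"ay":0,"az":-0.526},{"x":0.21,"y":0.108,"z":0.146,"ax":0.345,"ay":0,"az":-0.632},{"x":0.246,"y":0.126,"z":0.171,"ax":0.403,"ay":0,"az":-0.737},{"x":0.281,"y":0.144,"z":0.195,"ax":0.46,"ay":0,"az":-0.842},{"x":0.281,"y":0.144,"z":0.195,"ax":0.46,"ay":0,"az":-0.842},{"x":0.281,"y":0.144,"z":0.195,"ax":0.46,"ay":0,"az":-0.842},{"x":0.281,"y":0.144,"z":0.195,"ax":0.46,"ay":0,"az":-0.842}]'
python3 -c "
from h import *
rel(*grasp((.432,.341),0,z=.054))"
```

```text
t: 14.7
eef_pos: [0.4225, 0.3418, 0.135]
tool_rot: [-0.246, -0.001, 0.969, 0.0]
contact_force: [0.3, -0.4, -0.9]
gripper_width: 0.648
grasp_force: 44.9
shift [-0.0469 -0.0009  0.0857] turn [-0.0003  0.0027  0.0018]
```

```bash
python3 -m jog '[{"x":-0.02,"y":-0.001,"z":0.037,"ax":0,"ay":0,"az":0},{"x":-0.035,"y":-0.001,"z":0.064,"ax":0,"ay":0,"az":0},{"x":-0.043,"y":-0.001,"z":0.079,"ax":0,"ay":0,"az":0},{"x":-0.0463,"y":-0.001,"z":0.085,"ax":0,"ay":0,"az":0},{"x":-0.0463,"y":-0.001,"z":0.085,"ax":0,"ay":0,"az":0},{"x":-0.0463,"y":-0.001,"z":0.085,"ax":0,"ay":0,"az":0}]'
python3 -m jog '[{"x":0,"y":0,"z":0,"ax":0,"ay":0,"az":0},{"x":0,"y":0,"z":0,"ax":0,"ay":0,"az":0},{"x":0,"y":0,"z":0,"ax":0,"ay":0,"az":0},{"x":0,"y":0,"z":0,"ax":0,"ay":0,"az":0},{"x":0,"y":0,"z":-0.04,"ax":0,"ay":0,"az":0},{"x":0,"y":0,"z":-0.09,"ax":0,"ay":0,"az":0},{"x":0,"y":0,"z":-0.12,"ax":0,"ay":0,"az":0},{"x":0,"y":0,"z":-0.12,"ax":0,"ay":0,"az":0}]' 1
python3 - <<'E'
from h import *
m=rel(*grasp((.618,.0594),11.8,back=.1)); print(m[0])
im=read_camera("wrist")[:,:,::-1]; cv2.imwrite("pics/w5.png",im)
im=read_camera("top")[:,:,::-1]; cv2.imwrite("pics/t5.png",im)
cv2.imwrite("pics/c5.png",np.hstack([cv2.resize(cv2.imread("pics/w5.png"),(400,300)),cv2.resize(im,(400,300))]))
E
```

```text
t: 15.3
eef_pos: [0.4234, 0.3419, 0.0391]
tool_rot: [-0.246, -0.001, 0.969, 0.001]
contact_force: [0.6, 0.9, -0.2]
gripper_width: 0.643
grasp_force: 44.9
t: 16.1
eef_pos: [0.4843, 0.3421, 0.1472]
tool_rot: [-0.243, -0.0, 0.97, 0.003]
contact_force: [0.4, -0.0, 0.5]
gripper_width: 1.003
grasp_force: 0.0
shift [-0.165  -0.2749 -0.0558] turn [ 0.1031  0.0093 -0.1788]
[0.65601282 0.06734129 0.11708419]
```

View pics/c5.png

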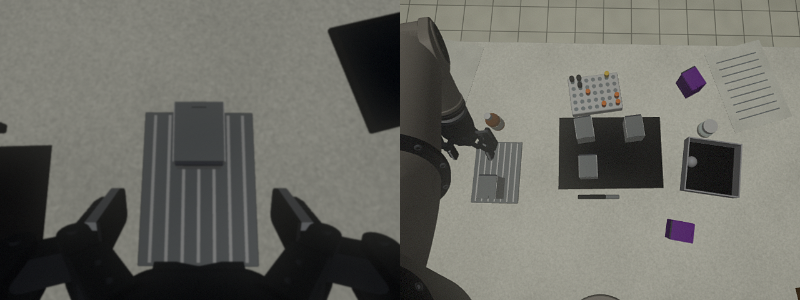

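The emptied pot stands upright on the board and the ball is resting in the tray at (692,160) in the right half. FL is next. I'll come straight down on it, because the leaning hand passes close over the rack.

```bash
python3 - <<'E'
from h import *
m=rel(*grasp((.618,.0594),11.8,z=.15)); print(m[0]); rel(*grasp((.618,.0594),11.8,z=.048),cur=m)
print(px2w("top",[(300,146),(326,165),(348,161),(347,151)],.065))
E
```

```text
shift [-0.1174 -0.2842 -0.0533] turn [ 0.1     0.0015 -0.1784]
[0.60908341 0.05753723 0.13332593]
shift [-0.0489 -0.      0.0895] turn [0. 0. 0.]
[[ 7.397e-01  5.210e-02]
 [ 7.005e-01 -5.000e-04]
 [ 7.097e-01 -4.420e-02]
 [ 7.307e-01 -4.220e-02]]
```

```bash
python3 -m jog '[{"x":-0.016,"y":-0.04,"z":-0.008,"ax":0.015,"ay":0,"az":-0.026},{"x":-0.033,"y":-0.08,"z":-0.015,"ax":0.03,"ay":0,"az":-0.05},{"x":-0.05,"y":-0.12,"z":-0.023,"ax":0.045,"ay":0,"az":-0.075},{"x":-0.066,"y":-0.16,"z":-0.03,"ax":0.06,"ay":0,"az":-0.1},{"x":-0.083,"y":-0.2,"z":-0.038,"ax":0.07,"ay":0.001,"az":-0.125},{"x":-0.1,"y":-0.24,"z":-0.046,"ax":0.085,"ay":0.0015,"az":-0.15},{"x":-0.117,"y":-0.284,"z":-0.053,"ax":0.1,"ay":0.0015,"az":-0.178},{"x":-0.117,"y":-0.284,"z":-0.053,"ax":0.1,"ay":0.0015,"az":-0.178},{"x":-0.117,"y":-0.284,"z":-0.053,"ax":0.1,"ay":0.0015,"az":-0.178},{"x":-0.117,"y":-0.284,"z":-0.053,"ax":0.1,"ay":0.0015,"az":-0.178}]' 1
cat > lid.py <<'E'
from h import *
im=read_camera("wrist")[:,:,::-1]
for r in (220,245,270):
    row=cv2.GaussianBlur(im,(5,5),0)[r,:,1].astype(int); print(r,[int(v) for v in row[224:420:8]])
E
python3 lid.py
python3 -c "
from h import *
rel(*grasp((.618,.0594),11.8,z=.048)); print(w2px('wrist',[[.618,.0594,.0735]]))"
```

```text
t: 17.2
eef_pos: [0.6071, 0.0595, 0.132]
tool_rot: [-0.248, -0.1, 0.963, -0.025]
contact_force: [0.7, 0.2, -0.2]
gripper_width: 1.002
grasp_force: 0.0
220 [35, 34, 35, 36, 37, 38, 38, 39, 40, 41, 41, 42, 42, 42, 42, 42, 42, 41, 41, 41, 42, 44, 47, 49, 53]
245 [36, 37, 37, 38, 39, 40, 40, 41, 42, 43, 43, 44, 44, 45, 44, 45, 43, 43, 43, 43, 44, 45, 47, 51, 54]
270 [38, 38, 39, 40, 40, 42, 155, 133, 134, 134, 135, 136, 136, 136, 136, 136, 136, 165, 47, 46, 47, 48, 50, 51, 55]
shift [-0.0497 -0.0028  0.088 ] turn [-0.     -0.0025  0.0027]
[[311.93029279 307.16901213]]
```

```bash
python3 -m jog '[{"x":-0.02,"y":-0.001,"z":0.036,"ax":0,"ay":0,"az":0},{"x":-0.039,"y":-0.001,"z":0.07,"ax":0,"ay":0,"az":0},{"x":-0.049,"y":-0.001,"z":0.088,"ax":0,"ay":0,"az":0},{"x":-0.049,"y":-0.001,"z":0.088,"ax":0,"ay":0,"az":0},{"x":-0.049,"y":-0.001,"z":0.088,"ax":0,"ay":0,"az":0}]' 1 40
python3 -m jog '[{"x":0,"y":0,"z":0,"ax":0,"ay":0,"az":0},{"x":0,"y":0,"z":0,"ax":0,"ay":0,"az":0},{"x":0,"y":0,"z":0,"ax":0,"ay":0,"az":0},{"x":0,"y":0,"z":0,"ax":0,"ay":0,"az":0},{"x":0,"y":0,"z":0,"ax":0,"ay":0,"az":0}]' 0 40
python3 -m jog '[{"x":0.012,"y":0,"z":-0.022,"ax":0,"ay":0,"az":0},{"x":0.029,"y":0,"z":-0.053,"ax":0,"ay":0,"az":0},{"x":0.038,"y":0,"z":-0.07,"ax":0,"ay":0,"az":0},{"x":0.038,"y":0,"z":-0.07,"ax":0,"ay":0,"az":0},{"x":0.038,"y":0,"z":-0.07,"ax":0,"ay":0,"az":0}]'
for i in 1 2 3; do python3 -m jog '[{"x":0,"y":0,"z":0,"ax":0,"ay":0,"az":0}]'|grep contact; done
```

```text
t: 17.75
eef_pos: [0.6097, 0.0575, 0.0333]
tool_rot: [-0.246, -0.1, 0.964, -0.026]
contact_force: [-0.1, -1.0, 0.8]
gripper_width: 0.999
grasp_force: 0.0
t: 18.25
eef_pos: [0.6107, 0.0573, 0.0345]
tool_rot: [-0.245, -0.1, 0.964, -0.025]
contact_force: [0.8, 0.8, 6.6]
gripper_width: 0.641
grasp_force: 42.4
t: 18.75
eef_pos: [0.6095, 0.057, 0.1115]
tool_rot: [-0.246, -0.1, 0.964, -0.026]
contact_force: [-0.5, -0.7, -3.7]
gripper_width: 0.642
grasp_force: 43.6
contact_force: [-0.6, -0.8, -3.3]
contact_force: [-0.2, 0.7, -3.5]
contact_force: [0.0, 0.8, -2.7]
```

FL pulled 3.3 N, so it is **loaded**. I'll carry it to the tray, going higher to clear the FR pot.

```bash
cat > tray.py <<'E'
from h import *
psi=-110;h=np.array([np.cos(np.radians(psi)),np.sin(np.radians(psi))]); g=np.r_[np.array([.504,-.342])+.05*h,.165]
Rt=hinge_pose(psi,.5); T=(g+Rt.apply([0,0,.019]),Rt)
E
python3 - <<'E'
from ik import *
from tray import T
m=rel([.52,-.14,.18],hinge_pose(-50,.5)); rel(*T,cur=m)
q=np.array(o['q'])
for t in np.linspace(.1,1,10): q,e=ik(np.array(o['eef_pos'])*(1-t)+t*m[0],hinge_pose(11.8-61.8*t,.5),q)
print(q.round(2),e)
E
```

```text
shift [ 0.1449 -0.1746  0.0009] turn [-0.5188 -0.0022  0.9456]
shift [-0.1599 -0.1775 -0.0513] turn [-0.5021 -0.      0.919 ]
[-0.04  0.59  0.47  1.62 -0.42  1.5   1.27] 4.796627701167913e-06
```

```bash
python3 -m jog '[{"x":0.016,"y":-0.018,"z":0,"ax":-0.057,"ay":0,"az":0.104},{"x":0.034,"y":-0.04,"z":0,"ax":-0.125,"ay":0,"az":0.227},{"x":0.052,"y":-0.063,"z":0,"ax":-0.187,"ay":0,"az":0.34},{"x":0.071,"y":-0.086,"z":0,"ax":-0.254,"ay":-0.001,"az":0.463},{"x":0.09,"y":-0.108,"z":0,"ax":-0.322,"ay":-0.001,"az":0.587},{"x":0.109,"y":-0.131,"z":0,"ax":-0.389,"ay":-0.001,"az":0.709},{"x":0.127,"y":-0.153,"z":0,"ax":-0.454,"ay":-0.002,"az":0.827},{"x":0.145,"y":-0.175,"z":0.001,"ax":-0.519,"ay":-0.002,"az":0.946},{"x":0.145,"y":-0.175,"z":0.001,"ax":-0.519,"ay":-0.002,"az":0.946}]'
python3 -m jog '[{"x":-0.018,"y":-0.02,"z":-0.006,"ax":-0.056,"ay":0,"az":0.102},{"x":-0.036,"y":-0.04,"z":-0.012,"ax":-0.113,"ay":0,"az":0.207},{"x":-0.056,"y":-0.062,"z":-0.018,"ax":-0.176,"ay":0,"az":0.322},{"x":-0.076,"y":-0.084,"z":-0.024,"ax":-0.239,"ay":0,"az":0.437},{"x":-0.096,"y":-0.107,"z":-0.031,"ax":-0.301,"ay":0,"az":0.551},{"x":-0.116,"y":-0.129,"z":-0.037,"ax":-0.364,"ay":0,"az":0.667},{"x":-0.136,"y":-0.151,"z":-0.044,"ax":-0.427,"ay":0,"az":0.782},{"x":-0.15,"y":-0.167,"z":-0.048,"ax":-0.47,"ay":0,"az":0.86},{"x":-0.16,"y":-0.1775,"z":-0.0513,"ax":-0.502,"ay":0,"az":0.919},{"x":-0.16,"y":-0.1775,"z":-0.0513,"ax":-0.502,"ay":0,"az":0.919},{"x":-0.16,"y":-0.1775,"z":-0.0513,"ax":-0.502,"ay":0,"az":0.919},{"x":-0.16,"y":-0.1775,"z":-0.0513,"ax":-0.502,"ay":0,"az":0.919}]'
python3 -c "
from tray import *
rel(*T);print(get_obs()['q'].round(2))"
```

```text
t: 19.95
eef_pos: [0.5172, -0.1483, 0.182]
tool_rot: [-0.222, 0.417, 0.875, 0.104]
contact_force: [-1.1, -0.7, -2.4]
gripper_width: 0.644
grasp_force: 44.1
t: 21.15
eef_pos: [0.4919, -0.3789, 0.1491]
tool_rot: [-0.142, 0.792, 0.557, 0.204]
contact_force: [0.1, -0.1, -3.2]
gripper_width: 0.645
grasp_force: 44.9
shift [-0.0022 -0.0012 -0.0003] turn [-0.0003 -0.0025  0.0042]
[ 0.37  0.69  0.65  1.63 -0.81  1.39  0.97]
```

Same tipping motion as before.

```bash
python3 -m jog '[{"x":-0.002,"y":0,"z":0,"ax":0,"ay":-0.1,"az":0},{"x":-0.005,"y":0,"z":-0.001,"ax":0,"ay":-0.25,"az":0},{"x":-0.008,"y":0,"z":-0.002,"ax":0,"ay":-0.4,"az":0},{"x":-0.0106,"y":0,"z":-0.003,"ax":0,"ay":-0.54,"az":0},{"x":-0.013,"y":0,"z":-0.005,"ax":0,"ay":-0.68,"az":0},{"x":-0.015,"y":0,"z":-0.006,"ax":0,"ay":-0.82,"az":0},{"x":-0.017,"y":0,"z":-0.008,"ax":0,"ay":-0.96,"az":0},{"x":-0.018,"y":0,"z":-0.01,"ax":0,"ay":-1.08,"az":0},{"x":-0.019,"y":0,"z":-0.012,"ax":0,"ay":-1.18,"az":0},{"x":-0.0195,"y":0,"z":-0.0142,"ax":0,"ay":-1.28,"az":0},{"x":-0.02,"y":0,"z":-0.016,"ax":0,"ay":-1.37,"az":0},{"x":-0.02,"y":0,"z":-0.018,"ax":0,"ay":-1.46,"az":0}]'|grep -E "t:|contact"
python3 -m jog '[{"x":-0.002,"y":0,"z":0,"ax":0,"ay":-0.1,"az":0},{"x":-0.004,"y":0,"z":0,"ax":0,"ay":-0.2,"az":0},{"x":-0.006,"y":0,"z":-0.001,"ax":0,"ay":-0.3,"az":0},{"x":-0.008,"y":0,"z":-0.001,"ax":0,"ay":-0.4,"az":0},{"x":-0.008,"y":0,"z":-0.002,"ax":0,"ay":-0.46,"az":0},{"x":-0.008,"y":0,"z":-0.002,"ax":0,"ay":-0.46,"az":0},{"x":-0.008,"y":0,"z":-0.002,"ax":0,"ay":-0.46,"az":0},{"x":-0.008,"y":0,"z":-0.002,"ax":0,"ay":-0.46,"az":0}]'
for i in 1 2; do python3 -m jog '[{"x":0,"y":0,"z":0,"ax":0,"ay":0,"az":0}]'|grep contact; done
```

```text
t: 22.35
tool_rot: [0.266, 0.726, 0.51, -0.377]
contact_force: [-0.5, -0.6, -2.5]
t: 23.15
eef_pos: [0.4808, -0.4079, 0.1635]
tool_rot: [0.374, 0.623, 0.435, -0.532]
contact_force: [-0.2, -0.5, -0.9]
gripper_width: 0.642
grasp_force: 45.2
contact_force: [0.1, 0.2, -0.5]
contact_force: [0.1, -1.1, -0.6]
```

```bash
python3 -m jog '[{"x":0.003,"y":0,"z":0,"ax":0,"ay":0.15,"az":0},{"x":0.006,"y":0,"z":-0.001,"ax":0,"ay":0.3,"az":0},{"x":0.008,"y":0,"z":-0.002,"ax":0,"ay":0.45,"az":0},{"x":0.011,"y":0,"z":-0.003,"ax":0,"ay":0.6,"az":0},{"x":0.013,"y":0,"z":-0.005,"ax":0,"ay":0.75,"az":0},{"x":0.015,"y":0,"z":-0.007,"ax":0,"ay":0.9,"az":0},{"x":0.016,"y":0,"z":-0.009,"ax":0,"ay":1.05,"az":0},{"x":0.018,"y":0,"z":-0.012,"ax":0,"ay":1.2,"az":0},{"x":0.019,"y":0,"z":-0.015,"ax":0,"ay":1.35,"az":0},{"x":0.019,"y":0,"z":-0.018,"ax":0,"ay":1.5,"az":0},{"x":0.019,"y":0,"z":-0.021,"ax":0,"ay":1.65,"az":0},{"x":0.019,"y":0,"z":-0.023,"ax":0,"ay":1.8,"az":0}]' >/dev/null
python3 -m jog '[{"x":0.003,"y":0,"z":0,"ax":0,"ay":0.12,"az":0},{"x":0.003,"y":0,"z":0,"ax":0,"ay":0.12,"az":0},{"x":0.003,"y":0,"z":0,"ax":0,"ay":0.12,"az":0}]'
python3 - <<'E'
from ik import *
a=(o['eef_pos'],R.from_quat(np.roll(o['tool_rot'],-1)))
print("tilt err",(a[1].inv()*hinge_pose(-110,.5)).as_rotvec().round(3))
for psi in(-90,-80):
    m=rel([.52,-.02,.18],hinge_pose((psi-110)/2,.5)); gp=grasp((.54,.341),psi,z=.16); n=rel(*gp,cur=m); rel(*grasp((.54,.341),psi,z=.0545),cur=n)
    q=np.array(o['q'])
    for t in np.linspace(.1,1,10): q,e=ik(a[0]*(1-t)+t*m[0],hinge_pose(-110+(psi+110)/2*t,.5),q)
    print(q.round(2),e)
    for t in np.linspace(.1,1,10): q,e=ik(m[0]*(1-t)+t*n[0],hinge_pose((psi-110)/2*(1-t)+psi*t,.5),q)
    print(q.round(2),e)
    q,e=ik(*grasp((.54,.341),psi,z=.054),q); print(q.round(2),e)
E
```

```text
t: 24.85
eef_pos: [0.489, -0.3825, 0.1485]
tool_rot: [-0.141, 0.795, 0.555, 0.203]
contact_force: [0.6, 0.5, -0.4]
gripper_width: 0.639
grasp_force: 45.2
tilt err [ 0.002  0.001 -0.002]
shift [ 0.3233 -0.0959  0.1402] turn [ 0.0855  0.0012 -0.1555]
shift [ 0.3053 -0.0446  0.2086] turn [ 0.0837  0.     -0.1532]
shift [-0.0506  0.      0.0926] turn [0. 0. 0.]
[-0.15  0.35  0.5   1.99 -0.73  1.12  0.59] 1.2931957221204668e-05
[-0.62  0.44  0.25  1.91 -0.84  0.83  0.2 ] 1.097256471961955e-05
[-0.55  0.6   0.17  1.95 -1.    0.69  0.41] 9.230684602095133e-05
shift [ 0.3233 -0.0959  0.1402] turn [ 0.1273  0.0012 -0.2321]
shift [ 0.3073 -0.0139  0.2097] turn [ 0.1255  0.     -0.2298]
shift [-0.0506  0.      0.0926] turn [0. 0. 0.]
[-0.14  0.37  0.49  1.95 -0.71  1.16  0.65] 1.1045717546340023e-05
[-0.6   0.48  0.24  1.85 -0.79  0.94  0.31] 9.276435280282576e-06
[-0.54  0.63  0.17  1.89 -0.91  0.79  0.49] 6.439832936768845e-05
```

Yaw -90 is reachable, and there the hand leans away from both the bottle and the first pot.

```bash
python3 -m jog '[{"x":0.03,"y":-0.009,"z":0.013,"ax":0.008,"ay":0,"az":-0.014},{"x":0.069,"y":-0.02,"z":0.03,"ax":0.018,"ay":0,"az":-0.033},{"x":0.108,"y":-0.032,"z":0.047,"ax":0.029,"ay":0,"az":-0.052},{"x":0.148,"y":-0.044,"z":0.064,"ax":0.039,"ay":0,"az":-0.071},{"x":0.187,"y":-0.056,"z":0.081,"ax":0.05,"ay":0.001,"az":-0.09},{"x":0.226,"y":-0.067,"z":0.098,"ax":0.06,"ay":0.001,"az":-0.109},{"x":0.265,"y":-0.079,"z":0.115,"ax":0.07,"ay":0.001,"az":-0.128},{"x":0.3,"y":-0.089,"z":0.13,"ax":0.08,"ay":0.001,"az":-0.145},{"x":0.323,"y":-0.096,"z":0.14,"ax":0.0855,"ay":0.001,"az":-0.1555},{"x":0.323,"y":-0.096,"z":0.14,"ax":0.0855,"ay":0.001,"az":-0.1555}]'
python3 -m jog '[{"x":0.03,"y":-0.004,"z":0.02,"ax":0.008,"ay":0,"az":-0.015},{"x":0.066,"y":-0.01,"z":0.045,"ax":0.018,"ay":0,"az":-0.033},{"x":0.103,"y":-0.015,"z":0.07,"ax":0.028,"ay":0,"az":-0.051},{"x":0.14,"y":-0.02,"z":0.096,"ax":0.038,"ay":0,"az":-0.07},{"x":0.177,"y":-0.026,"z":0.121,"ax":0.048,"ay":0,"az":-0.088},{"x":0.213,"y":-0.031,"z":0.146,"ax":0.058,"ay":0,"az":-0.106},{"x":0.25,"y":-0.037,"z":0.171,"ax":0.068,"ay":0,"az":-0.125},{"x":0.283,"y":-0.041,"z":0.193,"ax":0.077,"ay":0,"az":-0.142},{"x":0.305,"y":-0.0446,"z":0.2086,"ax":0.084,"ay":0,"az":-0.153},{"x":0.305,"y":-0.0446,"z":0.2086,"ax":0.084,"ay":0,"az":-0.153},{"x":0.305,"y":-0.0446,"z":0.2086,"ax":0.084,"ay":0,"az":-0.153},{"x":0.305,"y":-0.0446,"z":0.2086,"ax":0.084,"ay":0,"az":-0.153}]'
python3 -c "
from h import *
rel(*grasp((.54,.341),-90,z=.0545));print(get_obs()['q'].round(2))"
```

```text
t: 25.85
eef_pos: [0.5198, -0.0124, 0.1822]
tool_rot: [-0.16, 0.737, 0.628, 0.191]
contact_force: [1.0, -0.4, -0.4]
gripper_width: 0.644
grasp_force: 45.2
t: 27.05
eef_pos: [0.5392, 0.3495, 0.145]
tool_rot: [-0.175, 0.684, 0.686, 0.176]
contact_force: [0.1, 0.9, -0.3]
gripper_width: 0.644
grasp_force: 45.2
shift [-0.0509  0.0006  0.0943] turn [ 0.0011 -0.0005  0.0024]
[-0.65  0.44  0.28  1.92 -0.87  0.79  0.23]
```

```bash
python3 -m jog '[{"x":-0.02,"y":0.001,"z":0.037,"ax":0,"ay":0,"az":0},{"x":-0.038,"y":0.001,"z":0.07,"ax":0,"ay":0,"az":0},{"x":-0.047,"y":0.001,"z":0.086,"ax":0,"ay":0,"az":0},{"x":-0.0507,"y":0.001,"z":0.093,"ax":0,"ay":0,"az":0},{"x":-0.0507,"y":0.001,"z":0.093,"ax":0,"ay":0,"az":0},{"x":-0.0507,"y":0.001,"z":0.093,"ax":0,"ay":0,"az":0}]'
python3 -m jog '[{"x":0,"y":0,"z":0,"ax":0,"ay":0,"az":0},{"x":0,"y":0,"z":0,"ax":0,"ay":0,"az":0},{"x":0,"y":0,"z":0,"ax":0,"ay":0,"az":0},{"x":0,"y":0,"z":0,"ax":0,"ay":0,"az":0},{"x":0,"y":0,"z":-0.04,"ax":0,"ay":0,"az":0},{"x":0,"y":0,"z":-0.09,"ax":0,"ay":0,"az":0},{"x":0,"y":0,"z":-0.12,"ax":0,"ay":0,"az":0},{"x":0,"y":0,"z":-0.13,"ax":0,"ay":0,"az":0},{"x":0,"y":0,"z":-0.13,"ax":0,"ay":0,"az":0}]' 1
python3 - <<'E'
from ik import *
im=read_camera("wrist")[:,:,::-1]; t=read_camera("top")[:,:,::-1]; cv2.imwrite("pics/t6.png",t)
cv2.imwrite("pics/c6.png",np.hstack([cv2.resize(im,(400,300)),cv2.convertScaleAbs(cv2.resize(t[170:320,250:570],(400,188)).copy(),alpha=1.5) if 0 else cv2.resize(t[110:350,240:560],(400,300))]))
m=rel(*grasp((.6247,-.0965),9.2,z=.16)); print(m[0]); rel(*grasp((.6247,-.0965),9.2,z=.048),cur=m)
q=np.array(o['q'])
for t in np.linspace(.1,1,10): q,e=ik(np.array(o['eef_pos'])*(1-t)+t*m[0],hinge_pose(-90+99.2*t,.5),q)
print(q.round(2),e)
E
```

```text
t: 27.65
eef_pos: [0.5413, 0.3503, 0.0398]
tool_rot: [-0.175, 0.684, 0.686, 0.176]
contact_force: [0.1, 0.4, -0.5]
gripper_width: 0.644
grasp_force: 44.7
t: 28.55
eef_pos: [0.5411, 0.2881, 0.1542]
tool_rot: [-0.175, 0.684, 0.686, 0.177]
contact_force: [-0.6, 0.4, -0.5]
gripper_width: 0.998
grasp_force: 0.0
shift [-0.3438  0.075  -0.1789] turn [ 8.2910e-01 -1.4000e-03 -1.5155e+00]
[ 0.61570809 -0.09795637  0.14332593]
shift [-0.0537  0.      0.0983] turn [0. 0. 0.]
[-0.14  0.76  0.22  1.34 -0.    1.53  1.8 ] 1.5935801227286075e-05
```

View pics/c6.png

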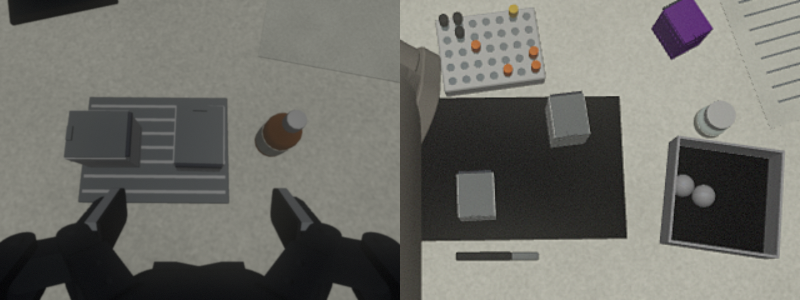

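Both pots stand on the board with the bottle untouched, and both balls lie in the tray at (683,186) and (703,196) in the right half. FR is the last pot to feel.

```bash
python3 -m jog '[{"x":-0.03,"y":0.007,"z":-0.015,"ax":0.073,"ay":0,"az":-0.133},{"x":-0.062,"y":0.014,"z":-0.032,"ax":0.149,"ay":0,"az":-0.273},{"x":-0.096,"y":0.021,"z":-0.05,"ax":0.224,"ay":0,"az":-0.409},{"x":-0.13,"y":0.028,"z":-0.068,"ax":0.298,"ay":0,"az":-0.546},{"x":-0.165,"y":0.036,"z":-0.086,"ax":0.373,"ay":-0.001,"az":-0.682},{"x":-0.2,"y":0.044,"z":-0.104,"ax":0.448,"ay":-0.001,"az":-0.818},{"x":-0.234,"y":0.051,"z":-0.122,"ax":0.522,"ay":-0.001,"az":-0.955},{"x":-0.268,"y":0.058,"z":-0.139,"ax":0.597,"ay":-0.001,"az":-1.091},{"x":-0.3,"y":0.065,"z":-0.156,"ax":0.671,"ay":-0.001,"az":-1.228},{"x":-0.327,"y":0.071,"z":-0.17,"ax":0.746,"ay":-0.001,"az":-1.364},{"x":-0.344,"y":0.075,"z":-0.179,"ax":0.82,"ay":-0.001,"az":-1.5},{"x":-0.344,"y":0.075,"z":-0.179,"ax":0.829,"ay":-0.001,"az":-1.5155}]' 1
python3 -m jog '[{"x":0,"y":0,"z":0,"ax":0,"ay":0,"az":0},{"x":0,"y":0,"z":0,"ax":0,"ay":0,"az":0},{"x":0,"y":0,"z":0,"ax":0,"ay":0,"az":0}]'
python3 lid.py
python3 -c "
from h import *
rel(*grasp((.6247,-.0965),9.2,z=.048)); print(w2px('wrist',[[.6247,-.0965,.0735]]))"
```

```text
t: 29.85
eef_pos: [0.6157, -0.1005, 0.1415]
tool_rot: [-0.248, -0.079, 0.965, -0.02]
contact_force: [-0.1, 0.3, -0.2]
gripper_width: 1.002
grasp_force: 0.0
t: 30.15
eef_pos: [0.6158, -0.0989, 0.1436]
tool_rot: [-0.247, -0.076, 0.966, -0.019]
contact_force: [-0.9, 0.5, 0.2]
gripper_width: 0.999
grasp_force: 0.0
220 [66, 61, 57, 53, 48, 45, 42, 40, 38, 39, 38, 37, 37, 38, 38, 37, 37, 37, 36, 36, 35, 35, 35, 35, 35]
245 [64, 59, 55, 52, 48, 45, 44, 42, 42, 42, 42, 41, 42, 41, 41, 41, 41, 40, 39, 38, 38, 37, 36, 36, 35]
270 [60, 56, 52, 49, 47, 45, 45, 143, 134, 133, 134, 135, 135, 135, 136, 136, 136, 162, 44, 42, 41, 39, 38, 37, 35]
shift [-0.054   0.0012  0.0988] turn [ 0.0016  0.0003 -0.0023]
[[318.38490889 305.58604192]]
```

```bash
python3 -m jog '[{"x":-0.02,"y":0.001,"z":0.036,"ax":0,"ay":0,"az":0},{"x":-0.041,"y":0.001,"z":0.075,"ax":0,"ay":0,"az":0},{"x":-0.051,"y":0.001,"z":0.093,"ax":0,"ay":0,"az":0},{"x":-0.0537,"y":0.001,"z":0.098,"ax":0,"ay":0,"az":0},{"x":-0.0537,"y":0.001,"z":0.098,"ax":0,"ay":0,"az":0}]' 1 40
python3 -m jog '[{"x":0,"y":0,"z":0,"ax":0,"ay":0,"az":0},{"x":0,"y":0,"z":0,"ax":0,"ay":0,"az":0},{"x":0,"y":0,"z":0,"ax":0,"ay":0,"az":0},{"x":0,"y":0,"z":0,"ax":0,"ay":0,"az":0},{"x":0,"y":0,"z":0,"ax":0,"ay":0,"az":0}]' 0 40
python3 -m jog '[{"x":0.012,"y":0,"z":-0.022,"ax":0,"ay":0,"az":0},{"x":0.029,"y":0,"z":-0.053,"ax":0,"ay":0,"az":0},{"x":0.038,"y":0,"z":-0.07,"ax":0,"ay":0,"az":0},{"x":0.038,"y":0,"z":-0.07,"ax":0,"ay":0,"az":0},{"x":0.038,"y":0,"z":-0.07,"ax":0,"ay":0,"az":0}]'
for i in 1 2 3; do python3 -m jog '[{"x":0,"y":0,"z":0,"ax":0,"ay":0,"az":0}]'|grep contact; done
```

```text
t: 30.7
eef_pos: [0.6164, -0.0983, 0.0328]
tool_rot: [-0.246, -0.077, 0.966, -0.02]
contact_force: [0.7, 0.1, -0.3]
gripper_width: 0.998
grasp_force: 0.0
t: 31.2
eef_pos: [0.6179, -0.0982, 0.0348]
tool_rot: [-0.244, -0.077, 0.966, -0.02]
contact_force: [1.1, 0.5, 6.2]
gripper_width: 0.645
grasp_force: 43.0
t: 31.7
eef_pos: [0.6164, -0.0979, 0.1122]
tool_rot: [-0.246, -0.077, 0.966, -0.019]
contact_force: [-0.9, -0.2, -1.6]
gripper_width: 0.642
grasp_force: 42.6
contact_force: [-1.0, -0.1, -2.3]
contact_force: [-0.1, -0.3, -1.3]
contact_force: [0.1, -0.1, -0.9]
```

```bash
for i in 1 2 3 4 5 6 7; do python3 -m jog '[{"x":0,"y":0,"z":0,"ax":0,"ay":0,"az":0}]'|grep contact; done
```

```text
contact_force: [0.6, -0.2, -1.2]
contact_force: [0.3, 0.1, -1.0]
contact_force: [-0.5, -0.0, -1.4]
contact_force: [0.2, 1.0, -0.9]
contact_force: [-0.6, -0.5, -1.7]
contact_force: [-0.1, -0.2, -1.2]
contact_force: [0.7, -0.0, -1.6]
```

FR averages about 1.3 N, so it is **empty**. I'll set it back down, release it and retreat straight up.

```bash
python3 -m jog '[{"x":-0.02,"y":0,"z":0.036,"ax":0,"ay":0,"az":0},{"x":-0.032,"y":0,"z":0.059,"ax":0,"ay":0,"az":0},{"x":-0.0375,"y":0,"z":0.069,"ax":0,"ay":0,"az":0},{"x":-0.0375,"y":0,"z":0.069,"ax":0,"ay":0,"az":0},{"x":-0.0375,"y":0,"z":0.069,"ax":0,"ay":0,"az":0}]'
python3 -m jog '[{"x":0,"y":0,"z":0,"ax":0,"ay":0,"az":0},{"x":0,"y":0,"z":0,"ax":0,"ay":0,"az":0},{"x":0,"y":0,"z":0,"ax":0,"ay":0,"az":0},{"x":0,"y":0,"z":0,"ax":0,"ay":0,"az":0},{"x":0.019,"y":0,"z":-0.035,"ax":0,"ay":0,"az":0},{"x":0.043,"y":0,"z":-0.08,"ax":0,"ay":0,"az":0},{"x":0.067,"y":0,"z":-0.12,"ax":0,"ay":0,"az":0},{"x":0.09,"y":0,"z":-0.16,"ax":0,"ay":0,"az":0},{"x":0.1,"y":0,"z":-0.18,"ax":0,"ay":0,"az":0},{"x":0.1,"y":0,"z":-0.18,"ax":0,"ay":0,"az":0},{"x":0.1,"y":0,"z":-0.18,"ax":0,"ay":0,"az":0}]' 1
python3 - <<'E'
from h import *
a=cv2.imread("pics/side0.png").astype(int); s=read_camera("side")[:,:,::-1].astype(int); d=np.abs(a-s).sum(2)
def chk(n,x0,y0,x1,y1): print(n,d[y0:y1,x0:x1].mean().round(1))
for n,b in dict(jar=(408,308,438,348),bottle=(310,147,327,180),NL=(278,208,315,250),FR=(346,228,390,275),marker=(253,236,272,272),NR_gone=(294,242,330,288),rack=(362,185,438,248),purple=(212,300,250,355)).items(): chk(n,*b)
# balls: bright blobs in the tray
t=read_camera("top"); g=cv2.GaussianBlur(t[235:300,462:532].max(2),(3,3),0); n,l,st,c=cv2.connectedComponentsWithStats((g>80).astype(np.uint8)); print(st.tolist(),(c+[462,235]).round())
w=read_camera("wrist"); print(get_obs()['eef_pos'])
E
```

```text
t: 33.2
eef_pos: [0.6168, -0.0982, 0.0343]
tool_rot: [-0.246, -0.077, 0.966, -0.02]
contact_force: [0.8, 0.3, 0.1]
gripper_width: 0.643
grasp_force: 43.7
t: 34.3
eef_pos: [0.6146, -0.0983, 0.2398]
tool_rot: [-0.246, -0.077, 0.966, -0.019]
contact_force: [-0.1, 0.5, -0.4]
gripper_width: 1.002
grasp_force: 0.0
jar 19.1
bottle 15.0
NL 27.4
FR 19.1
marker 17.8
NR_gone 151.1
rack 18.9
purple 11.8
[[0, 0, 70, 65, 4124], [0, 0, 1, 2, 2], [0, 15, 30, 25, 424]] [[499. 268.]
 [462. 236.]
 [476. 262.]]
[ 0.61382909 -0.09815082  0.23807627]
```

The bystanders and the empty pots show only noise-level change, and the balls are at rest in the tray, so I'll hand in.

```bash
python3 -c "
from station import *
print(hand_in())"
```

```text
the job is handed in; nothing more can be done
None
```

The job is handed in: the near-right and far-left pots were loaded, so I tipped both balls into the catch tray, where they came to rest, and stood both pots upright on the wash board; the two empty pots are upright on the mat, and the bottle, jar, marker and rack were undisturbed.

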